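# Pack the two-tier cheese carrier

### The arm

A 6-joint arm with a two-finger parallel gripper is mounted at the origin on the work surface. World frame = base frame: x ahead of the robot, y to its left, z up, the work surface at z = 0. Lengths are in m, angles in rad, forces in N, time in s.
With the tool pointing down it reaches from about 0.325 to 0.75 m from the base axis. Payload 7.6 kg.
Tool frame: the origin (TCP) lies at the very end of the fingers, on their centre line; the grasp point (between the pads) lies env.hold_point_z behind it (env.hold_point_z is the distance from the TCP to the grasp point, in m); x points along the fingers, y is the direction in which the jaws open and shut, and the axes are right-handed (so a half turn about x gives the same grasp; the last joint's range is limited). The gripper opens to 85 mm and grips with 20 to 120 N. Pads are 22 mm wide; open, the fingers measure 114 mm over their backs; the gripper's body (76 mm by 85 mm) begins 54 mm behind the grasp point. The pads swing forward as they close: fully open they stand 13 mm farther back than shut.
Start: joints at [-1.376, 0.052, 1.401, -0, 1.689, -0.07], TCP at [0.137, -0.507, 0.207] pointing down, gripper open.
Joint ranges: [-2.9, 2.9], [-0.91, 2.17], [0.12, 2.37], [-1.06, 4.2], [0.26, 2.73], [-2.93, 2.93]. Speed limits (rad/s): [2.57, 2.57, 3.01, 3.14, 3.14, 3.14].

### API

Orientations are given as [roll, pitch, yaw] about the fixed x, y, z axes, in that order (R = Rz(yaw) Ry(pitch) Rx(roll)).
In Python, from bench import env gives the robot as it stands.
- The arm moves only by the tool carry_out, never from a script. Its argument "series" is a list of rows, each a list of 6 numbers: the shift along the tool's x, y, z in m, then the turn, a rotation vector about the tool's x, y, z in rad. In form: [[tx, ty, tz, rx, ry, rz], ...]. A call has 1 to 12 rows; each row shifts and turns the pose as measured when the row begins, along the tool's axes as they then stand; what a row does not reach is not made up. A row lasts 1/8 s, in which the tool goes at most 62.5 mm and 10.7 degrees, less where a joint would pass 70% of its speed; a pose out of reach is approached as far as the arm can. A call with a gripper value outside its range is refused whole. "fingers" is the opening in per cent of the stroke, from 0 (shut) to 100 (fully open), set as the call begins (left out, the last holds). The fingers move at their own pace and stop on an object; "force" is the grip in N (left out, the last holds). Time passes only in rows, so rows that do not move let the fingers close. It gives the time, the measured TCP pose, the force and the opening at its end, in the units of the state.
- env.state(): the state, without advancing time (a new reading comes with each control period).
- env.get_image(name): name is "scene" or "top" or "wrist"; returns a dict with "color" (480x640x3 uint8, red, green, blue), "fx", "fy", "cx", "cy" (pixels), "k1" (the pictures are not rectified: a ray, as slopes to the right and down, at radius r is drawn at 1 + k1 r^2 times it, then the intrinsics apply), "view" (4x4, takes a point from world to camera coordinates). Camera axes: x right, y down, z forward; pixel columns grow to the right and rows downward; lengths in m; the calibration is good to about 2 mm. A picture is of the moment at which its call begins. There is no depth.
- env.hand_in(): hands the job in, once; it reports no verdict.
The state is a dict: "time_s": time; "q": joint angles; "dq": joint speeds; "joint_torque": joint torques, N m; "tcp_pos": TCP position; "eef_rot": TCP orientation; "contact_force": force on the tool from outside, world axes, zero at the start; "ft_torque": the same for the moment, N m; "finger_gap": finger opening in m.
Only numpy, scipy, OpenCV 4.12 (cv2) and the standard library are available. Lean on these libraries where they do the work, as an engineer would, in place of code of your own. Each camera call takes 0.05 s, during which the arm holds its last target.

### The job

Put the loose plain yellow cheese wheel from the plank upright into the free pocket (marked white with a red dot) of the grey base tier and let go of it. Then carry the loaded white top tier over, keeping it level, and lower it gently onto the base tier so that all four lugs drop fully home into the corner sockets; let go of it only once it is down. The herbed wheels stay in the top tier, the other two yellow wheels stay in the base, and the herbed wheel on the plank is left alone.

Things in the scene. Friction and masses are not known exactly. Their poses are not given: they have to be found in the camera images.
- base_tier: Grey tray clipped to the bench, 260 mm along its x, 140 along its y; origin: centre of underside, z up. Floor 8 mm thick, walls 22 high, 8 thick. Three pockets in a row, at x = -78, 0, 78 mm, parted by ribs 4 mm high. Four blue corner posts 36 x 36 mm, tops 60 mm above the bench, at (+-112, +-52) mm, each with a square socket 20 x 20 mm, 18 mm deep, in its top
- free_pocket (a point): Centre of the base tier's one empty pocket, on its floor, 8 mm above the bench; a white disc 62 mm across with a red dot. It may be any of the three; 72 x 72 mm between ribs. Room beside a 60 mm wheel: over 30 mm along the base's y, only 18 mm to the next wheel along its x, so grip across y
- wheel_center (a point): Centre (half-way up) of the loose plain yellow cheese wheel, 60 mm across, 40 high, 120 g; its side is upright from 12 mm below to 12 mm above the centre. Stands on a light wood plank 240 x 130 x 18 mm, fixed; a herbed wheel stands about 100 mm away along the plank. The plank and both tiers lie lengthwise within 0.15 rad of world x
- top_handle (a point): Centre of the white top tier's dark wood handle bar; axes of the tier: x along bar and the tier's 260 mm length, y across its 140 mm. Bar 86 mm long, 18 thick (y), 22 high, a 10 mm post under each end, 56 mm free between. Four blue lugs, 14 mm round and long, ball-ended, at (+-112, +-52) mm; bar is 105 mm above lug tips, 91 above the underside. Seated: bar 151 mm above the bench
- herb_wheel_center (a point): centre of the olive, dark-speckled (herbed) wheel on the plank, 60 mm across, 40 mm high; leave it alone
- mate_a_center (a point): centre of a plain yellow wheel (60 x 40 mm) already in a pocket of the base tier; its top is 48 mm above the bench
- mate_b_center (a point): centre of the other plain yellow wheel already in a pocket of the base tier
- top_a_center (a point): Centre of a loose herbed wheel (60 x 40 mm, 120 g) in one end pocket of the top tier, 78 mm from the handle along x, 63 mm below the bar centre. The tier (0.32 to 0.52 kg) with its two wheels is balanced under the handle and starts standing on its lugs on the bench; it fits either way round
- top_b_center (a point): centre of the other loose herbed wheel, in the other end pocket of the top tier
There are look-alikes about, which are no part of the job. Leave any blue or pink look-alike of the part that bears wheel_center alone.

How it is judged:
By the outcome, as a careful person would: the job done as asked, in the order asked, and still so for the second after the job is handed in, with the robot touching nothing.
It also fails if it takes over 72 s, if anything falls off the work surface, if the arm or the gripper's body presses on something with over 40 N, if the wrist force passes 120 N, or if a joint passes its speed limit or range.

## Working session

There is one attempt and no reset: what is moved stays moved. The work goes in short steps, Python scripts to look and compute and a tool call to move; the robot and the scene stay as the last step left them, time stands still between calls to the robot, and variables do not carry over. Pictures are saved under pics/ and viewed, and the job is handed in when it is done.

Besides the shell and the picture viewer there is one more tool, called after "Call:" as a command line: name --pt "numbers of a row" for each row, then --argument value for the rest. carry_out: Moves the arm, as the interface text tells. Its arguments: {"type":"object","properties":{"series":{"type":"array","items":{"type":"array","items":{"type":"number"}}},"fingers":{"type":"number"},"force":{"type":"number"}},"required":["series"]}

```bash
mkdir -p pics; ls
cat > h.py <<'E'
import numpy as np, cv2
from bench import env
from scipy.spatial.transform import Rotation as R
def grab(name,fn):
    im=env.get_image(name); cv2.imwrite(fn,im['color'][:,:,::-1]); np.save(fn+'.npy',{k:v for k,v in im.items()},allow_pickle=True); return im
def load(fn): return np.load(fn+'.npy',allow_pickle=True).item()
def crop(fn,x0,y0,x1,y1,s,out):
    im=cv2.imread(fn)[y0:y1,x0:x1]; cv2.imwrite(out,cv2.resize(im,None,fx=s,fy=s,interpolation=cv2.INTER_CUBIC))
def ray(im,u,v):
    K=np.array([[im['fx'],0,im['cx']],[0,im['fy'],im['cy']],[0,0,1]]);d=np.array([im['k1'],0,0,0,0.])
    p=cv2.undistortPoints(np.array([[[u,v]]],float),K,d)[0,0]
    V=np.array(im['view']);Rm=V[:3,:3];t=V[:3,3]
    return -Rm.T@t, Rm.T@np.array([p[0],p[1],1])
def atz(im,u,v,z):
    c,d=ray(im,u,v); return c+d*(z-c[2])/d[2]
def proj(im,P):
    K=np.array([[im['fx'],0,im['cx']],[0,im['fy'],im['cy']],[0,0,1]]);d=np.array([im['k1'],0,0,0,0.])
    V=np.array(im['view']);r=cv2.Rodrigues(V[:3,:3])[0]
    return cv2.projectPoints(np.atleast_2d(np.array(P,float)),r,V[:3,3],K,d)[0][:,0]
E
python3 - <<'E'
from h import *
for n in ['scene','top','wrist']:
    im=grab(n,f'pics/{n}0.png'); print(n,im['fx'],im['k1'],(-np.array(im['view'])[:3,:3].T@np.array(im['view'])[:3,3]))
print(env.state(),env.hold_point_z)
E
```

```text
pics
scene 517.7297081553281 0.029783879548733853 [ 0.78253971 -0.46965675  0.69850633]
top 546.2404921646173 0.029892799629333777 [0.28754068 0.01098625 1.02088842]
wrist 341.37275496934024 -0.019636698217607954 [ 0.20332159 -0.48895697  0.37335101]
{'time_s': 0.15, 'q': array([-1.37628844e+00,  5.27051185e-02,  1.40147648e+00, -2.55015351e-05,
        1.68860510e+00, -7.03235789e-02]), 'dq': array([ 0.00037326, -0.001078  , -0.00317049, -0.0005286 , -0.00091929,
        0.00264967]), 'joint_torque': array([ 1.24371989e-03, -3.81950891e+01, -3.60423768e+01, -7.14245857e-05,
        4.59286777e-03,  1.20579489e-05]), 'tcp_pos': array([ 0.13737077, -0.50644753,  0.20666668]), 'eef_rot': array([-1.61991071,  1.56960202,  1.78651043]), 'contact_force': array([ 0.48085502, -0.38324185, -0.04203011]), 'ft_torque': array([0.00469635, 0.02136923, 0.02321916]), 'finger_gap': 0.08534137823805019} 0.0187
```

View pics/scene0.png

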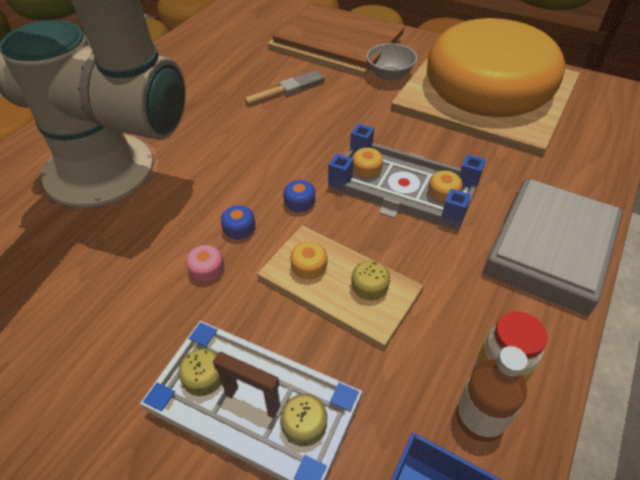

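View pics/top0.png

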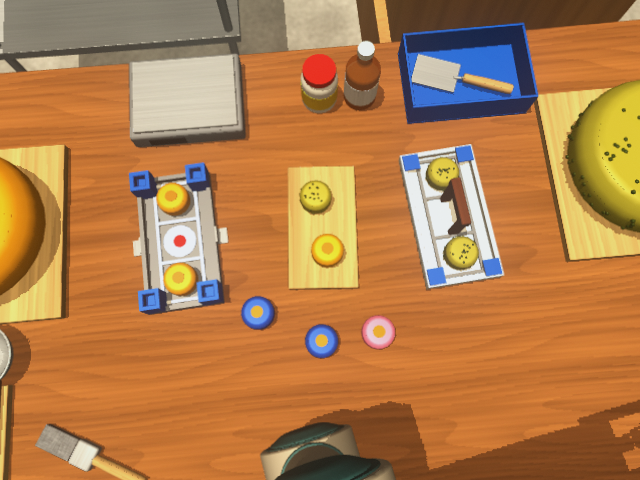

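View pics/wrist0.png

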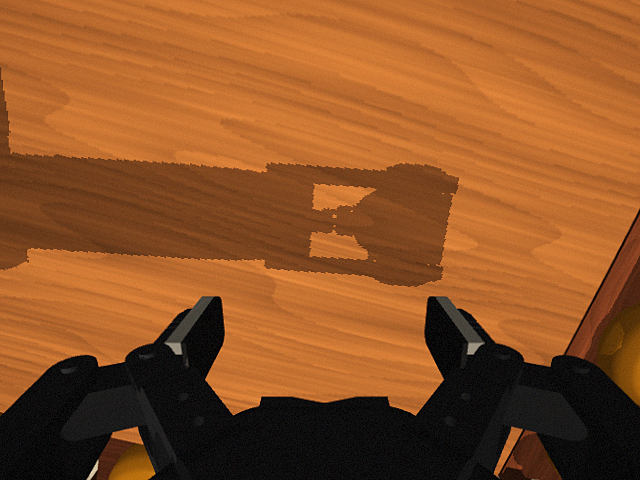

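The top view (image up = +x, left = +y) shows the base tier at about (180,240), the free pocket dot at (179,241), the plank's yellow wheel at (327,250), the herbed wheel at (315,196) and the top tier at (452,215). These could be mistaken for the target:
- Blue wheels at (257,312) and (321,341), and a pink one at (378,332).
- Base mates at (172,198) and (180,278).
- The big cheeses at the image edges.

I choose the plain yellow wheel on the plank at (327,250) and will check it in close crops.

Run:
```python
from h import *
crop('pics/top0.png',120,155,240,320,4,'pics/c1.png')
crop('pics/top0.png',280,160,365,295,4,'pics/c2.png')
crop('pics/top0.png',390,135,515,295,3.7,'pics/c3.png')
```

```text
(no output)
```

View pics/c1.png

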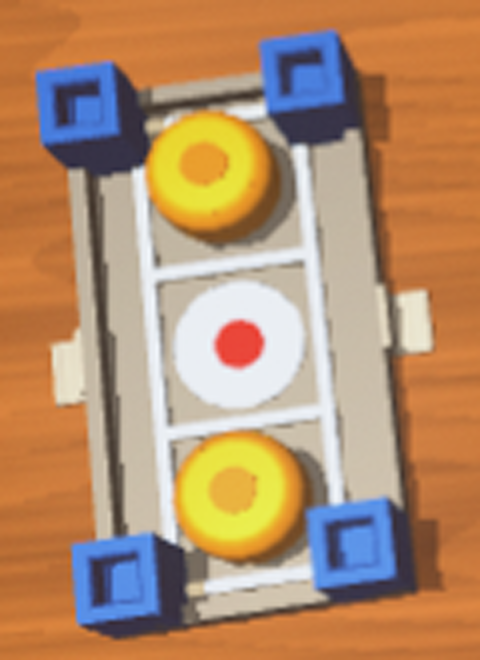

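View pics/c2.png

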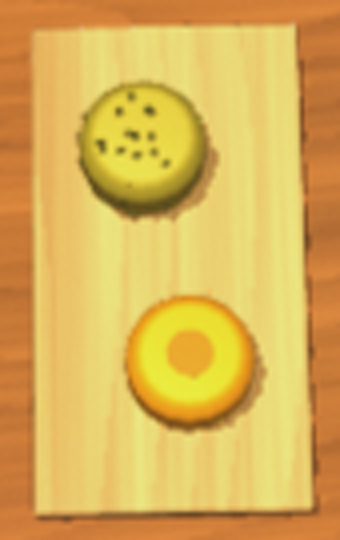

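View pics/c3.png

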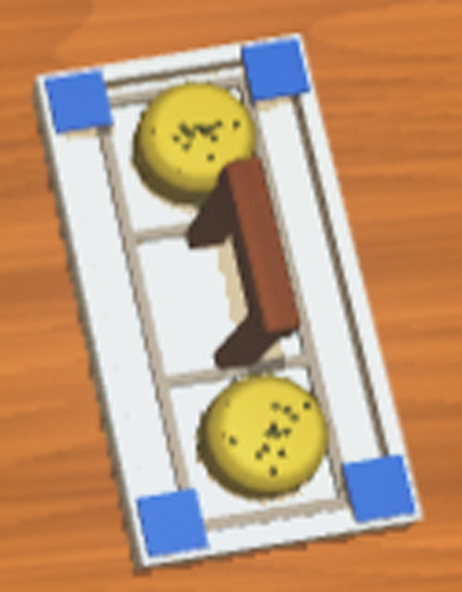

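```bash
cat > m.py <<'E'
from h import *
im=load('pics/top0.png')
def t(x0,y0,s,u,v,z): return atz(im,x0+(u+.5)/s-.5,y0+(v+.5)/s-.5,z)
f=lambda *a:print(np.round(a,4))
P=[t(120,155,4,*p,0.06) for p in [(80.5,104.5),(303,70),(118,578),(353.5,540)]]
for p in P:f(*p)
P=np.array(P); f(*P.mean(0))
ex=(P[0]+P[1]-P[2]-P[3]); print('yaw base',np.arctan2(ex[1],ex[0]),np.linalg.norm(ex)/2,'y',np.linalg.norm(P[0]-P[1]),np.linalg.norm(P[2]-P[3]))
ey=P[0]+P[2]-P[1]-P[3]; print(np.arctan2(-ey[0],ey[1]))
print('pocket',t(120,155,4,240,344,.008)); print('mates',t(120,155,4,205,163,.048),t(120,155,4,233,490,.048))
print('wheel',t(280,160,4,190,353,.058),'herb',t(280,160,4,138,138,.058))
c=[t(280,160,4,*p,.018) for p in [(33,28),(297,26),(37,513),(313,511)]]
for p in c:f(*p)
a=t(390,135,3.7,244,160,.116);b=t(390,135,3.7,283,328,.116);print('handle',(a+b)/2,np.linalg.norm(a-b),np.arctan2((a-b)[1],(a-b)[0]))
Q=[(74,101),(277,70),(172,523),(380,488)]
for z in (.036,.04,.044):
  q=np.array([t(390,135,3.7,*p,z) for p in Q]); e=q[0]+q[1]-q[2]-q[3]; print(z,q.mean(0),np.linalg.norm(e)/2,np.linalg.norm(q[0]-q[1]),np.arctan2(e[1],e[0]))
print('tops',t(390,135,3.7,196,137,.062),t(390,135,3.7,264,432,.062))
E
python3 m.py
```

```text
[0.6638 0.3099 0.06  ]
[0.6714 0.2067 0.06  ]
[0.4414 0.2969 0.06  ]
[0.4486 0.1932 0.06  ]
[0.5563 0.2517 0.06  ]
yaw base 0.05954801152104476 0.22300820279249192 y 0.10341812209313135 0.10392480973176202
0.07172101370447452
pocket [0.55635776 0.25265084 0.008     ]
mates [0.63429715 0.25647218 0.048     ] [0.47830141 0.24838467 0.048     ]
wheel [ 0.50502598 -0.02410621  0.058     ] herb [ 0.6088591  -0.00990669  0.058     ]
[0.6831 0.0352 0.018 ]
[ 0.6722 -0.0932  0.018 ]
[0.445  0.0522 0.018 ]
[ 0.4342 -0.075   0.018 ]
handle [ 0.55460061 -0.26031017  0.116     ] 0.08334586027899157 0.06669330913748062
0.036 [ 0.55536948 -0.26098593  0.036     ] 0.2245606722493436 0.10716691626194594 0.07869248127170159
0.04 [ 0.55428173 -0.25988135  0.04      ] 0.2236486474265174 0.10673167135981056 0.07869248127170121
0.044 [ 0.55319398 -0.25877677  0.044     ] 0.22273662260369123 0.10629642645767508 0.07869248127170123
tops [ 0.62896061 -0.25149012  0.062     ] [ 0.47561282 -0.26221119  0.062     ]
```

```bash
cat >> h.py <<'E'
def Rt(yaw,flip=0):
    # tool x down, tool y along world direction yaw+90deg (flip: opposite)
    y=np.array([-np.sin(yaw),np.cos(yaw),0])*(-1 if flip else 1); x=np.array([0,0,-1.])
    return np.stack([x,y,np.cross(x,y)],1)
def plan(pos,yaw,flip,st=None):
    st=st or env.state(); C=R.from_euler('xyz',st['eef_rot']).as_matrix(); T=Rt(yaw,flip)
    d=C.T@(np.array(pos)-st['tcp_pos']); w=R.from_matrix(C.T@T).as_rotvec()
    print('t',round(st['time_s'],2),'d',np.round(d,4),'w',np.round(w,4),'|d|',np.linalg.norm(d).round(4),'gap',round(st['finger_gap'],4),'F',np.round(st['contact_force'],1))
    return d,w
E
python3 - <<'E'
from h import *
C=R.from_euler('xyz',env.state()['eef_rot']).as_matrix();print(C.round(3))
for f in (0,1): plan([.505,-.0245,.2],.07,f)
E
```

```text
[[-0.     0.262 -0.965]
 [ 0.001 -0.965 -0.262]
 [-1.    -0.001 -0.   ]]
t 0.15 d [ 0.0071 -0.3689 -0.481 ] w [-2.9468e+00 -1.8000e-03  1.0000e-04] |d| 0.6062 gap 0.0853 F [ 0.5 -0.4 -0. ]
t 0.15 d [ 0.0071 -0.3689 -0.481 ] w [1.948e-01 1.000e-04 1.200e-03] |d| 0.6062 gap 0.0853 F [ 0.5 -0.4 -0. ]
```

Call:
carry_out --pt "0 0 0 0.0975 0 0" --pt "0 0 0 0.0975 0 0" --pt "0 -0.042 -0.037 0 0 0" --pt "0 -0.042 -0.037 0 0 0" --pt "0 -0.042 -0.037 0 0 0" --pt "0 -0.042 -0.037 0 0 0" --pt "0 -0.042 -0.037 0 0 0" --pt "0 -0.042 -0.037 0 0 0" --pt "0 -0.042 -0.037 0 0 0" --pt "0 -0.042 -0.037 0 0 0" --pt "0 -0.042 -0.037 0 0 0" --pt "0 0 0 0 0 0" --fingers 100

```text
time_s: 1.65
tcp_pos: [0.4537, -0.0944, 0.2042]
eef_rot: [-1.341, 1.564, 1.861]
contact_force: [0.0, -0.7, -0.6]
finger_gap: 0.0854
```

Run:
```python
from h import *
plan([.505,-.0245,.2],.06,1);print(env.state()['q'].round(2))
```

```text
t 1.65 d [ 0.0045 -0.0666 -0.0555] w [0.0009 0.0015 0.0064] |d| 0.0868 gap 0.0854 F [ 0.  -0.7 -0.6]
[-0.29 -0.12  1.58  0.01  1.69  1.22]
```

Call:
carry_out --pt "0.002 -0.034 -0.028 0 0 0.003" --pt "0.002 -0.034 -0.028 0 0 0.003" --pt "0 0 0 0 0 0"

```text
time_s: 2.02
tcp_pos: [0.506, -0.0228, 0.1996]
eef_rot: [0.251, 1.568, -2.832]
contact_force: [0.2, 0.0, 0.2]
finger_gap: 0.0857
```

Run:
```python
from h import *
plan([.505,-.0245,.2],.06,1)
im=grab('wrist','pics/w1.png');grab('scene','pics/s1.png')
print(proj(im,[.505,-.0241,.058]))
crop('pics/scene0.png',250,220,430,350,4,'pics/c4.png')
```

```text
t 2.02 d [-0.0004  0.0016  0.0011] w [-0.0011  0.0031 -0.0008] |d| 0.002 gap 0.0857 F [0.2 0.  0.2]
[[324.88113214 221.98033826]]
```

View pics/w1.png

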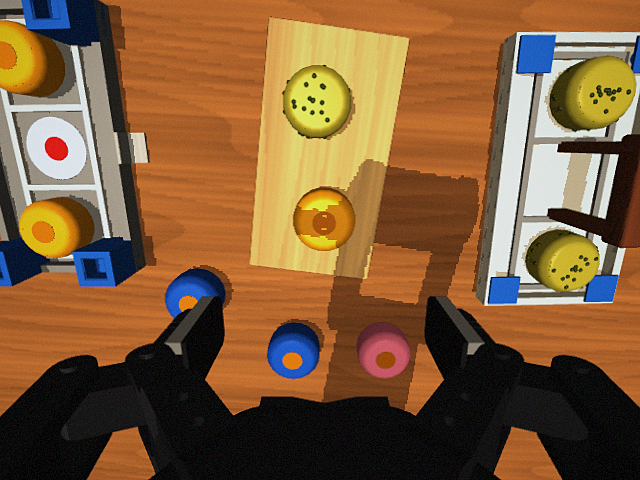

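View pics/c4.png

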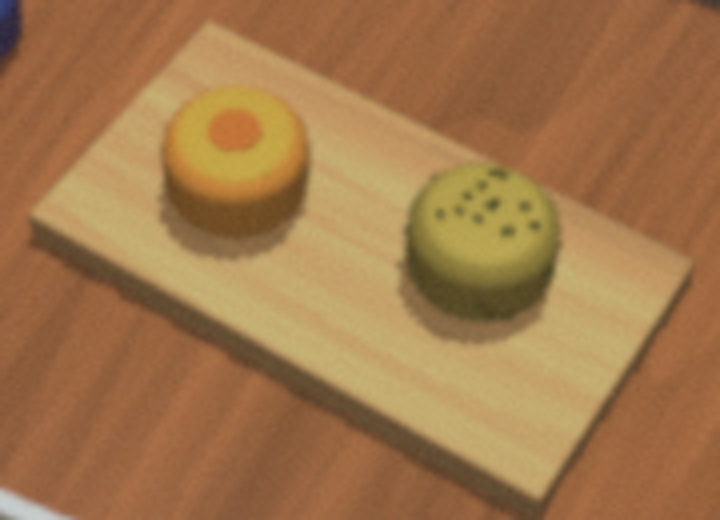

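The wrist view shows the yellow wheel's dot at (324,222), where projection of the measured point predicts (325,222). The crop shows the plain yellow wheel beside the herbed one, so I go down.

Run:
```python
from h import *
im=load('pics/scene0.png'); print(atz(im,308.6,252.3,.058))
plan([.505,-.024,.021],.06,1)
```

```text
[ 0.50391355 -0.02179566  0.058     ]
t 2.12 d [ 0.1791 -0.0008 -0.0002] w [-0.0035  0.0026 -0.0014] |d| 0.1791 gap 0.085 F [0.6 0.3 0. ]
```

Call:
carry_out --pt "0.03 0.001 0.001 0 0.002 0" --pt "0.03 0 0 0 0 0" --pt "0.03 0 0 0 0 0" --pt "0.03 0 0 0 0 0" --pt "0.02 0 0 0 0 0" --pt "0 0 0 0 0 0"

```text
time_s: 2.88
tcp_pos: [0.5016, -0.0349, 0.0582]
eef_rot: [2.081, 1.566, -1.015]
contact_force: [-0.1, -0.5, 0.3]
finger_gap: 0.0857
```

Run:
```python
from h import *
plan([.505,-.024,.021],.06,1)
im=grab('wrist','pics/w2.png')
```

```text
t 2.88 d [ 0.0372 -0.0109 -0.0038] w [-0.015  -0.0022 -0.004 ] |d| 0.0389 gap 0.0857 F [-0.1 -0.5  0.3]
```

View pics/w2.png

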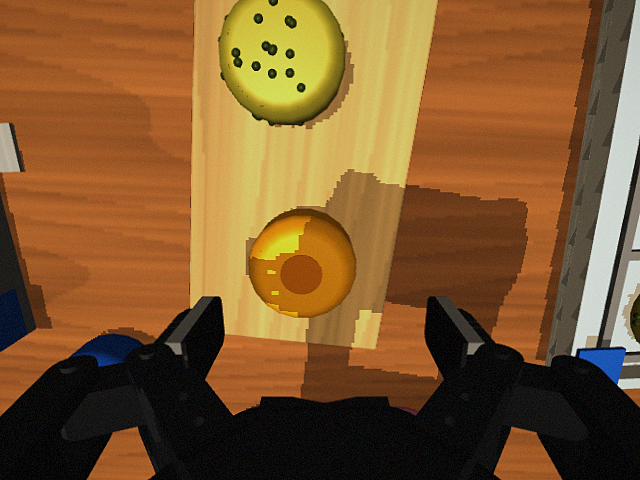

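The wheel's dot sits at (301,274), left of the jaw centre line, because the arm drifted 11 mm sideways on the way down. I'll correct that before going lower.

Call:
carry_out --pt "0 -0.0105 -0.0035 -0.012 -0.002 -0.004" --pt "0 0 0 0 0 0"

```text
time_s: 3.18
tcp_pos: [0.5067, -0.0245, 0.062]
eef_rot: [3.002, 1.565, -0.083]
contact_force: [0.3, -0.9, -0.3]
finger_gap: 0.0853
```

Run:
```python
from h import *
plan([.505,-.024,.021],.06,1)
im=grab('wrist','pics/w3.png'); print(proj(im,[.505,-.024,.058]))
```

```text
t 3.17 d [ 0.041  -0.0006  0.0019] w [-0.0033 -0.0061 -0.0009] |d| 0.041 gap 0.0853 F [ 0.3 -0.9 -0.3]
[[322.25857401 279.87851912]]
```

View pics/w3.png

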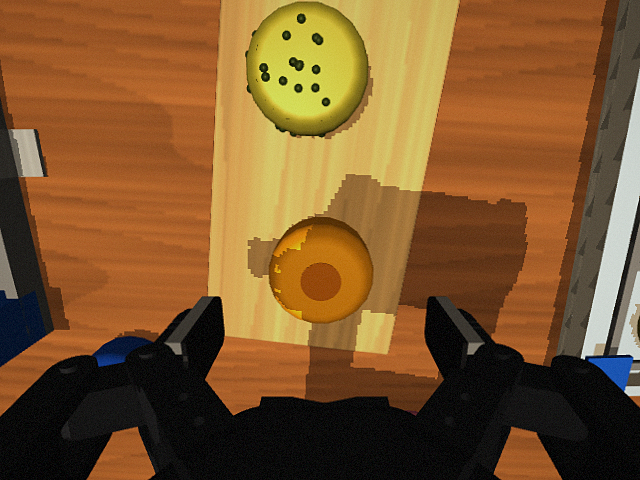

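The dot is at (320,281) against a predicted (322,280), so the jaws are centred. Down the last 41 mm.

Call:
carry_out --pt "0.014 0 0.001 0 -0.003 0" --pt "0.013 0 0 0 -0.002 0" --pt "0 0 0 0 0 0"

```text
time_s: 3.6
tcp_pos: [0.5056, -0.0247, 0.0331]
eef_rot: [2.111, 1.569, -0.974]
contact_force: [-0.1, -1.4, 0.3]
finger_gap: 0.0853
```

Run:
```python
from h import *
plan([.505,-.024,.021],.06,1)
```

```text
t 3.6 d [ 0.0121 -0.0007  0.0006] w [-0.0032 -0.0007 -0.0012] |d| 0.0121 gap 0.0853 F [-0.1 -1.4  0.3]
```

Call:
carry_out --pt "0.006 -0.0005 0.0005 0 0 0" --pt "0.005 0 0 0 0 0" --pt "0 0 0 0 0 0"

```text
time_s: 3.98
tcp_pos: [0.505, -0.0242, 0.0212]
eef_rot: [1.84, 1.57, -1.244]
contact_force: [0.3, 0.5, 0.4]
finger_gap: 0.0855
```

Call:
carry_out --pt "0 0 0 0 0 0" --pt "0 0 0 0 0 0" --pt "0 0 0 0 0 0" --pt "0 0 0 0 0 0" --pt "0 0 0 0 0 0" --pt "0 0 0 0 0 0" --fingers 0 --force 40

```text
time_s: 4.72
tcp_pos: [0.5058, -0.0236, 0.0226]
eef_rot: [-3.078, 1.568, 0.12]
contact_force: [-0.0, 0.8, -0.6]
finger_gap: 0.0541
```

Run:
```python
from h import *
plan([.505,-.024,.021],.06,1)
im=grab('wrist','pics/w4.png');grab('scene','pics/s4.png')
```

```text
t 4.72 d [0.0016 0.0004 0.0008] w [-0.0032 -0.0023  0.0001] |d| 0.0018 gap 0.0541 F [-0.   0.8 -0.6]
```

View pics/w4.png

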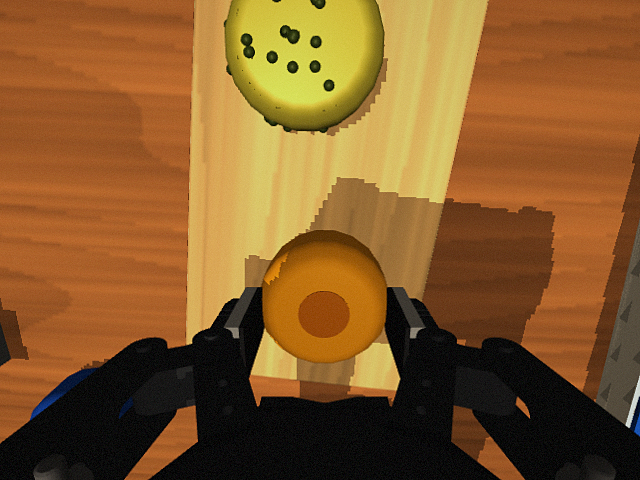

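Jaws are on the wheel, whose dot is at (324,314), but a gap of 54 mm is under its 60 mm. I'll check whether it's still closing or off-centre.

Call:
carry_out --pt "0 0 0 0 0 0" --pt "0 0 0 0 0 0"

```text
time_s: 5.08
tcp_pos: [0.5058, -0.0236, 0.0226]
eef_rot: [-3.05, 1.568, 0.148]
contact_force: [0.3, 0.1, -0.5]
finger_gap: 0.0545
```

Run:
```python
from h import *
plan([.505,-.024,.021],.06,1)
im=load('pics/w4.png'); print(atz(im,324,314,.058), atz(im,324,314,.06))
st=env.state();C=R.from_euler('xyz',st['eef_rot']).as_matrix()
# pad tips projection at gap +-27mm
for dx in (0,-.0187,-.03):
  for y in (-.0271,.0271):
    for z in (-.011,.011): print(dx,y,z,proj(im,st['tcp_pos']+C@np.array([dx,y,z]))[0].round(0))
crop('pics/s4.png',230,180,400,320,4,'pics/c5.png')
```

```text
t 5.08 d [0.0016 0.0004 0.0008] w [-0.0032 -0.0023  0.0002] |d| 0.0018 gap 0.0545 F [ 0.3  0.1 -0.5]
[ 0.50449856 -0.02407766  0.058     ] [ 0.50554898 -0.02401887  0.06      ]
0 -0.0271 -0.011 [271. 260.]
0 -0.0271 0.011 [272. 299.]
0 0.0271 -0.011 [376. 260.]
0 0.0271 0.011 [374. 299.]
-0.0187 -0.0271 -0.011 [265. 273.]
-0.0187 -0.0271 0.011 [267. 316.]
-0.0187 0.0271 -0.011 [382. 273.]
-0.0187 0.0271 0.011 [379. 316.]
-0.03 -0.0271 -0.011 [260. 282.]
-0.03 -0.0271 0.011 [263. 328.]
-0.03 0.0271 -0.011 [386. 283.]
-0.03 0.0271 0.011 [383. 328.]
```

View pics/c5.png

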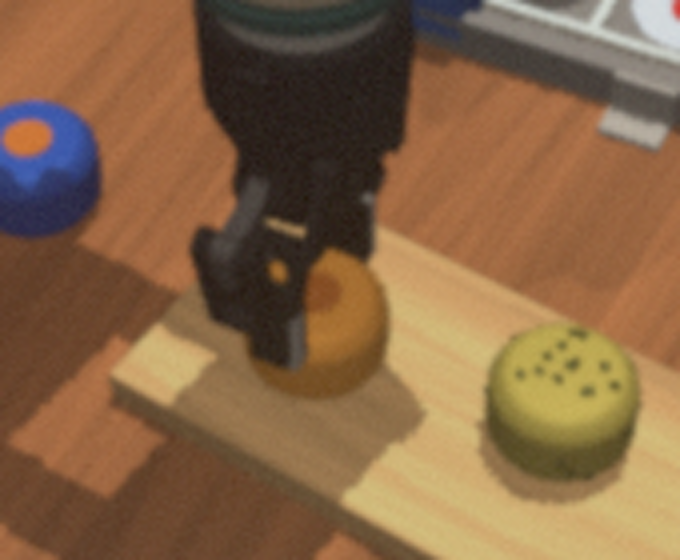

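Run:
```python
from h import *
im=load('pics/s4.png')
for z in (.018,.023,.028,.033,.038,.045,.05):
  print(z,[((proj(im,[x,-.054,z])[0]-[230,180])*4).round(0) for x in (.495,.505,.516)])
crop('pics/s4.png',275,225,335,285,10,'pics/c6.png')
```

```text
0.018 [array([258., 397.]), array([279., 406.]), array([302., 417.])]
0.023 [array([257., 389.]), array([279., 399.]), array([302., 410.])]
0.028 [array([257., 382.]), array([278., 392.]), array([302., 403.])]
0.033 [array([256., 374.]), array([278., 384.]), array([301., 395.])]
0.038 [array([256., 367.]), array([277., 377.]), array([301., 388.])]
0.045 [array([255., 356.]), array([277., 366.]), array([300., 377.])]
0.05 [array([254., 349.]), array([276., 358.]), array([300., 369.])]
```

View pics/c6.png

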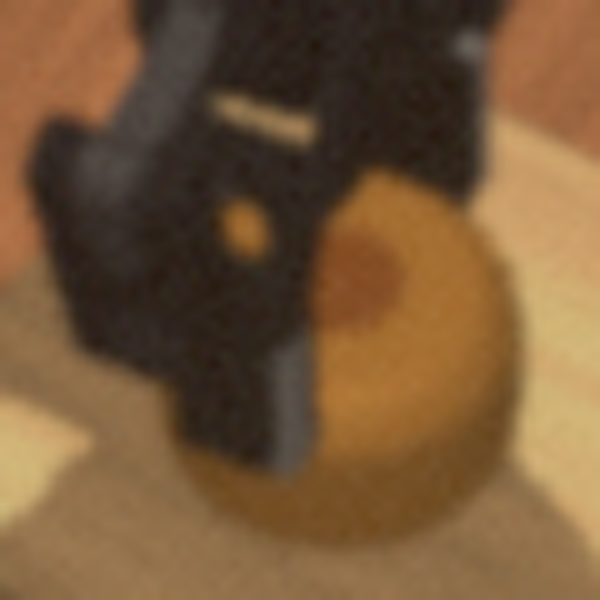

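Run:
```python
from h import *
im=load('pics/wrist0.png')
st=dict(tcp_pos=np.array([0.13737077,-0.50644753,0.20666668]),eef_rot=[-1.61991071,1.56960202,1.78651043])
C=R.from_euler('xyz',st['eef_rot']).as_matrix()
def tl(im,st,u,v,y):
    C=R.from_euler('xyz',st['eef_rot']).as_matrix()
    c,d=ray(im,u,v); c=C.T@(c-st['tcp_pos']);d=C.T@d; return (c+d*(y-c[1])/d[1]).round(4)
c,d=ray(im,320,240);print('cam in tool',C.T@(c-st['tcp_pos']),C.T@d)
print(tl(im,st,222,297,-.0426),tl(im,st,223,340,-.0426),tl(im,st,428,297,.0426),tl(im,st,427,340,.0426),tl(im,st,168,347,-.0426))
im=load('pics/w4.png');st=env.state()
for y in (.027,.030): print(tl(im,st,262,290,-y),tl(im,st,386,290,y))
crop('pics/w4.png',210,260,440,430,3.4,'pics/c7.png')
```

```text
cam in tool [-0.16668067  0.00018259 -0.06823942] [ 0.96306151 -0.01226172  0.26930187]
[-0.0359 -0.0426 -0.0068] [-0.0397 -0.0426  0.0112] [-0.0391  0.0426 -0.0084] [-0.0429  0.0426  0.0092] [-0.0852 -0.0426 -0.015 ]
[-0.0276 -0.027  -0.0064] [-0.0319  0.027  -0.0083]
[-0.0124 -0.03    0.0004] [-0.0166  0.03   -0.0016]
```

View pics/c7.png

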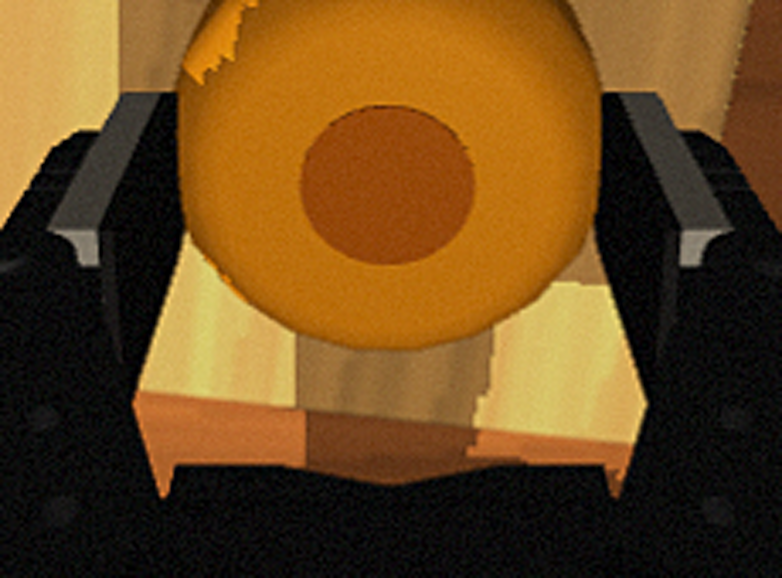

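Three independent cues say the pads sit on the wheel's rounded shoulder:
- **Gap:** 54 mm, less than the 60 mm wheel.
- **Rise:** the TCP rose 1.4 mm as the jaws closed.
- **Scene view:** the finger tip at about (306,271) gives a height near 0.05.

I'll open, go lower in small steps watching the force, and grip again.

Call:
carry_out --pt "0 0 0 0 0 0" --pt "0 0 0 0 0 0" --pt "0 0 0 0 0 0" --pt "0 0 0 0 0 0" --pt "0.004 0 0 0 0 0" --pt "0.004 0 0 0 0 0" --pt "0 0 0 0 0 0" --fingers 100

```text
time_s: 5.95
tcp_pos: [0.5057, -0.0237, 0.0139]
eef_rot: [3.082, 1.569, -0.003]
contact_force: [0.4, -0.2, -0.8]
finger_gap: 0.0852
```

Run:
```python
from h import *
plan([.505,-.024,.008],.06,1)
im=grab('scene','pics/s5.png')
crop('pics/s5.png',260,200,350,290,7,'pics/c8.png')
```

```text
t 5.95 d [0.0058 0.0002 0.0007] w [-0.0032 -0.002  -0.0001] |d| 0.0059 gap 0.0852 F [ 0.4 -0.2 -0.8]
```

View pics/c8.png

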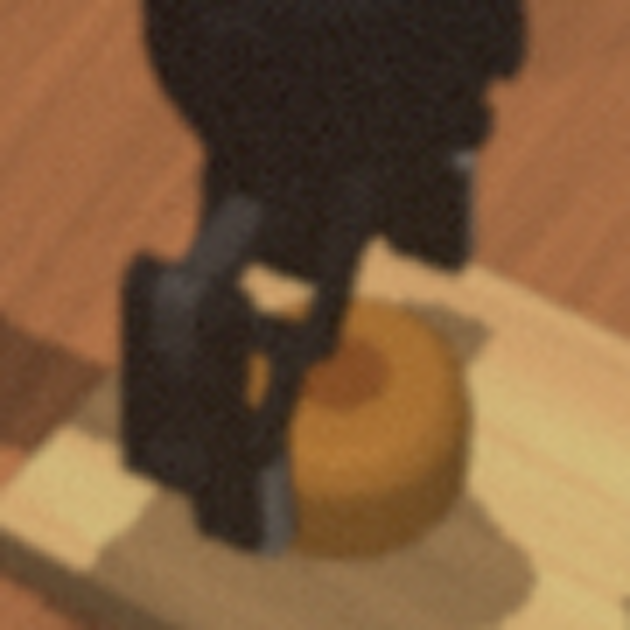

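Run:
```python
from h import *
im=load('pics/s5.png')
def onplane(u,v,x):  # intersect plane x = const
    c,d=ray(im,u,v); return (c+d*(x-c[0])/d[0]).round(4)
for p in [(290,545),(268,555),(200,535)]:
    u,v=260+(p[0]+.5)/7-.5,200+(p[1]+.5)/7-.5
    print(p,onplane(u,v,.5165),onplane(u,v,.4945))
```

```text
(290, 545) [ 0.5165 -0.067   0.0522] [ 0.4945 -0.0337 -0.0013]
(268, 555) [ 0.5165 -0.076   0.059 ] [ 0.4945 -0.0434  0.0061]
(200, 535) [ 0.5165 -0.1006  0.095 ] [ 0.4945 -0.0701  0.0451]
```

Call:
carry_out --pt "0.004 0 0.0005 0 0 0" --pt "0 0 0 0 0 0"

```text
time_s: 6.25
tcp_pos: [0.5053, -0.0238, 0.0098]
eef_rot: [3.06, 1.568, -0.024]
contact_force: [-0.9, -0.6, -0.6]
finger_gap: 0.0854
```

Call:
carry_out --pt "0 0 0 0 0 0" --pt "0 0 0 0 0 0" --pt "0 0 0 0 0 0" --pt "0 0 0 0 0 0" --pt "0 0 0 0 0 0" --pt "0 0 0 0 0 0" --fingers 0 --force 30

```text
time_s: 7.0
tcp_pos: [0.5055, -0.0237, 0.0103]
eef_rot: [3.117, 1.568, 0.032]
contact_force: [-0.4, -0.1, -0.1]
finger_gap: 0.0578
```

Run:
```python
from h import *
plan([.505,-.024,.008],.06,1)
im=grab('scene','pics/s6.png')
crop('pics/s6.png',260,200,350,290,7,'pics/c9.png')
def onplane(u,v,x):
    c,d=ray(im,u,v); return (c+d*(x-c[0])/d[0]).round(4)
```

```text
t 7.0 d [0.0023 0.0003 0.0006] w [-0.0032 -0.003  -0.0001] |d| 0.0023 gap 0.0578 F [-0.4 -0.1 -0.1]
```

View pics/c9.png

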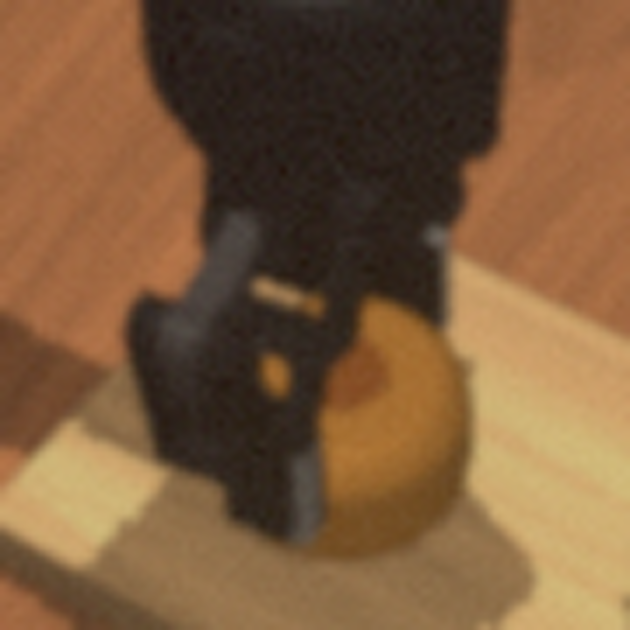

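The gap is now 58 mm, with a finger-tip corner at (305,275), so this is closer but still near the rounding. I'll go 6 mm lower once more.

Call:
carry_out --pt "0 0 0 0 0 0" --pt "0 0 0 0 0 0" --pt "0 0 0 0 0 0" --pt "0.003 0 0.0005 0 0 0" --pt "0.003 0 0 0 0 0" --pt "0 0 0 0 0 0" --fingers 100

```text
time_s: 7.8
tcp_pos: [0.505, -0.0238, 0.0037]
eef_rot: [3.091, 1.568, 0.007]
contact_force: [-0.2, -0.2, 0.3]
finger_gap: 0.0854
```

Call:
carry_out --pt "0 0 0 0 0 0" --pt "0 0 0 0 0 0" --pt "0 0 0 0 0 0" --pt "0 0 0 0 0 0" --pt "0 0 0 0 0 0" --pt "0 0 0 0 0 0" --fingers 0 --force 30

```text
time_s: 8.55
tcp_pos: [0.5052, -0.0238, 0.0041]
eef_rot: [3.06, 1.567, -0.024]
contact_force: [0.1, 0.6, 0.4]
finger_gap: 0.0583
```

Run:
```python
from h import *
plan([.505,-.024,.008],.06,1)
im=grab('scene','pics/s7.png')
crop('pics/s7.png',260,200,350,290,7,'pics/c10.png')
```

```text
t 8.55 d [-0.0039  0.0002  0.0002] w [-0.0032 -0.0034 -0.0003] |d| 0.0039 gap 0.0583 F [0.1 0.6 0.4]
```

View pics/c10.png

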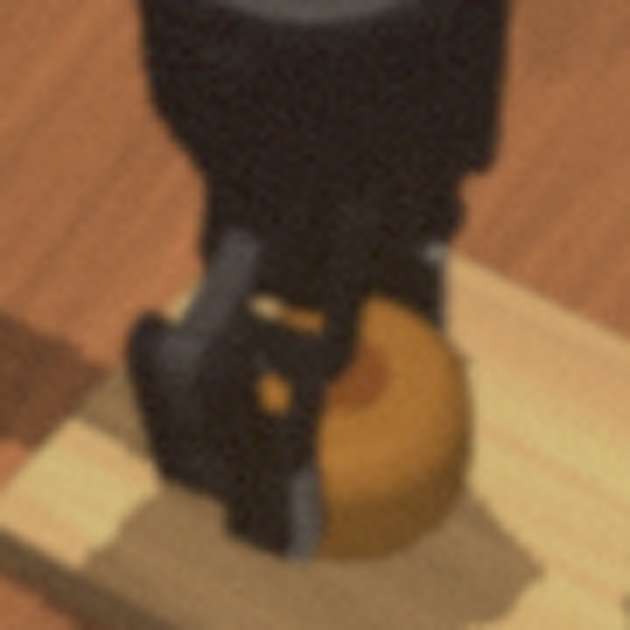

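The gap holds at 58 mm, so the pads are on the upright side. Lifting.

Call:
carry_out --pt "-0.01 0 0 0 0.003 0" --pt "-0.02 0 0 0 0 0" --pt "-0.035 0 0 0 0 0" --pt "-0.035 0 0 0 0 0" --pt "-0.035 0 0 0 0 0" --pt "0 0 0 0 0 0"

```text
time_s: 9.35
tcp_pos: [0.5037, -0.0238, 0.1455]
eef_rot: [3.119, 1.564, 0.034]
contact_force: [-0.7, -0.2, -1.6]
finger_gap: 0.058
```

Run:
```python
from h import *
im=load('pics/scene0.png'); print(atz(im,404,183,.008))
plan([.5563,.252,.13],.06,1);grab('wrist','pics/w5.png')
crop('pics/scene0.png',320,110,500,240,4,'pics/c11.png')
```

```text
[0.55622619 0.253773   0.008     ]
t 9.35 d [ 0.0159 -0.2723 -0.0681] w [-0.0033 -0.0069 -0.0002] |d| 0.2812 gap 0.058 F [-0.7 -0.2 -1.6]
```

View pics/w5.png

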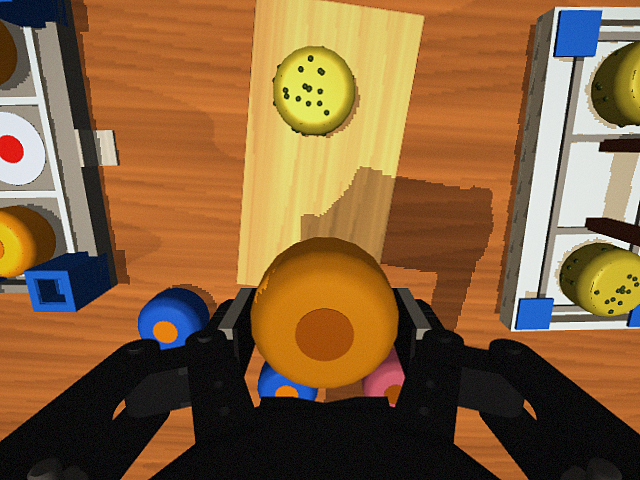

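View pics/c11.png

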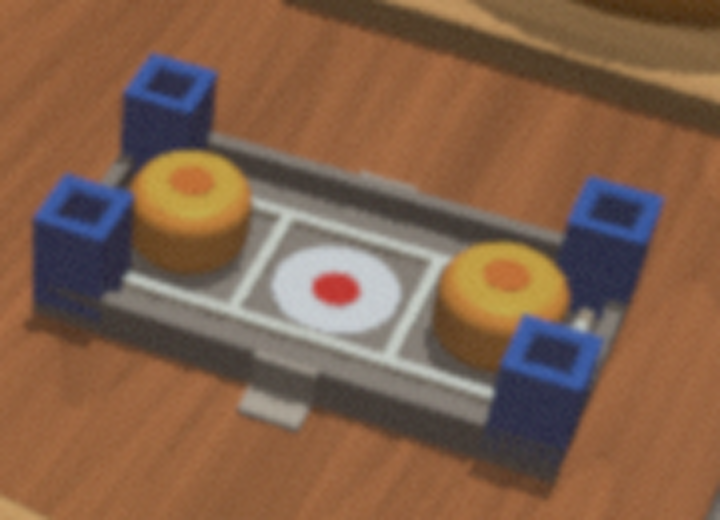

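The wheel hangs upright in the jaws, dot at (325,335). Carrying it over to the free pocket.

Call:
carry_out --pt "0 -0.03 -0.007 0 -0.007 0" --pt "0 -0.05 -0.012 0 0 0" --pt "0 -0.05 -0.012 0 0 0" --pt "0 -0.05 -0.012 0 0 0" --pt "0 -0.05 -0.012 0 0 0" --pt "0 -0.03 -0.008 0 0 0" --pt "0 0 0 0 0 0" --pt "0 0 0 0 0 0"

```text
time_s: 10.4
tcp_pos: [0.5463, 0.2451, 0.1285]
eef_rot: [0.175, 1.546, -2.913]
contact_force: [-0.7, 0.8, -1.2]
finger_gap: 0.0577
```

Run:
```python
from h import *
plan([.556,.2525,.1],.06,1);im=grab('wrist','pics/w6.png');st=env.state();print(st['q'].round(2))
z=st['tcp_pos'][2]+.0539
print(atz(im,325,335,z)-st['tcp_pos'], 'pocket pix',proj(im,[.556,.2525,.008]))
```

```text
t 10.4 d [ 0.0282 -0.007  -0.0108] w [-0.006   0.0248 -0.0043] |d| 0.031 gap 0.0577 F [-0.7  0.8 -1.2]
[0.36 0.32 1.26 0.   1.59 1.88]
[ 0.00132169 -0.00036513  0.0539    ] pocket pix [[314.9247999  211.76903388]]
```

View pics/w6.png

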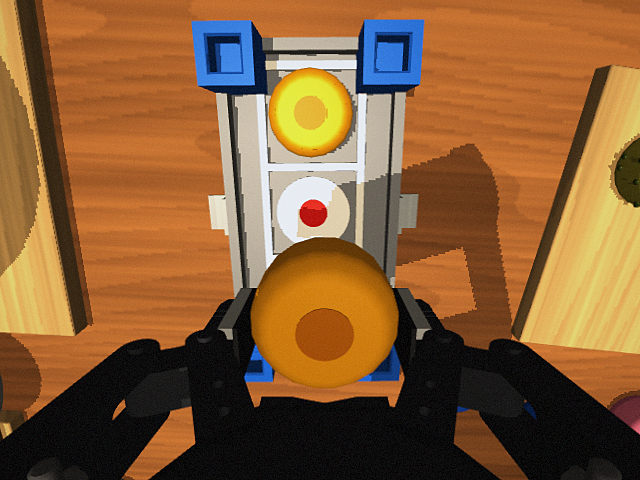

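The red dot is at (313,213) against a predicted (315,212), so the pocket is about 1 mm further to +y. Correcting the pose and going part way down.

Call:
carry_out --pt "0 -0.004 -0.005 -0.003 0.012 -0.002" --pt "0 -0.004 -0.005 -0.003 0.012 -0.002" --pt "0.02 0 0 0 0 0" --pt "0.02 0 0 0 0 0" --pt "0.02 0 0 0 0 0" --pt "0 0 0 0 0 0"

```text
time_s: 11.2
tcp_pos: [0.5585, 0.2514, 0.0682]
eef_rot: [-2.946, 1.565, 0.251]
contact_force: [-0.2, 1.5, -1.0]
finger_gap: 0.0581
```

Run:
```python
from h import *
im=load('pics/w6.png'); print(atz(im,313,213,.008))
plan([.5555,.2535,-.004],.06,1)
grab('wrist','pics/w7.png')
```

```text
[0.55484107 0.25409078 0.008     ]
t 11.2 d [ 0.0722 -0.0021  0.0033] w [-0.0042 -0.0055  0.0011] |d| 0.0723 gap 0.0581 F [-0.2  1.5 -1. ]
```

View pics/w7.png

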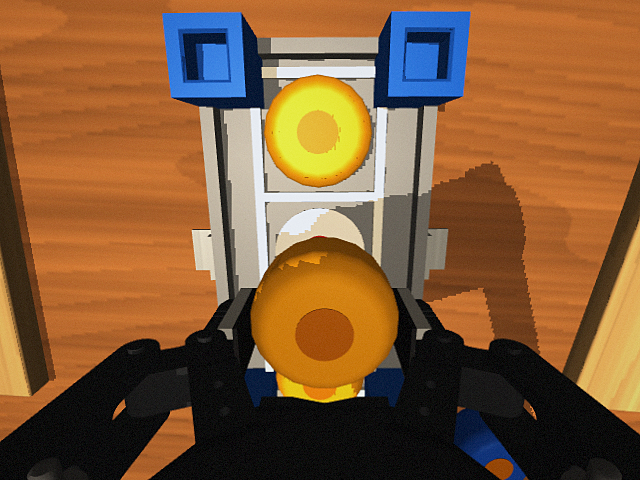

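The wheel lines up with the pocket: the ribs at about (258,200) and (380,200) are square to the jaws. Continuing down.

Call:
carry_out --pt "0.015 -0.002 0.003 -0.003 -0.005 0.001" --pt "0.015 0 0 0 0 0" --pt "0.012 0 0 0 0 0" --pt "0 0 0 0 0 0"

```text
time_s: 11.75
tcp_pos: [0.5571, 0.2541, 0.0267]
eef_rot: [-2.847, 1.565, 0.353]
contact_force: [-0.6, -0.1, -1.0]
finger_gap: 0.0582
```

Run:
```python
from h import *
plan([.5555,.2535,-.004],.06,1)
```

```text
t 11.75 d [0.0307 0.0005 0.0018] w [-0.0009 -0.0053  0.0016] |d| 0.0307 gap 0.0582 F [-0.6 -0.1 -1. ]
```

Call:
carry_out --pt "0.01 0 0.0015 0 -0.005 0.001" --pt "0.01 0 0 0 0 0" --pt "0.006 0 0 0 0 0" --pt "0 0 0 0 0 0"

```text
time_s: 12.25
tcp_pos: [0.5559, 0.2541, -0.0008]
eef_rot: [-2.268, 1.57, 0.932]
contact_force: [-0.0, -0.1, -1.3]
finger_gap: 0.0578
```

Run:
```python
from h import *
plan([.5555,.2535,-.006],.06,1)
im=grab('scene','pics/s8.png');crop('pics/s8.png',320,90,500,230,4,'pics/c12.png')
```

```text
t 12.25 d [0.0052 0.0005 0.0004] w [-0.0011 -0.0006  0.0007] |d| 0.0053 gap 0.0578 F [-0.  -0.1 -1.3]
```

View pics/c12.png

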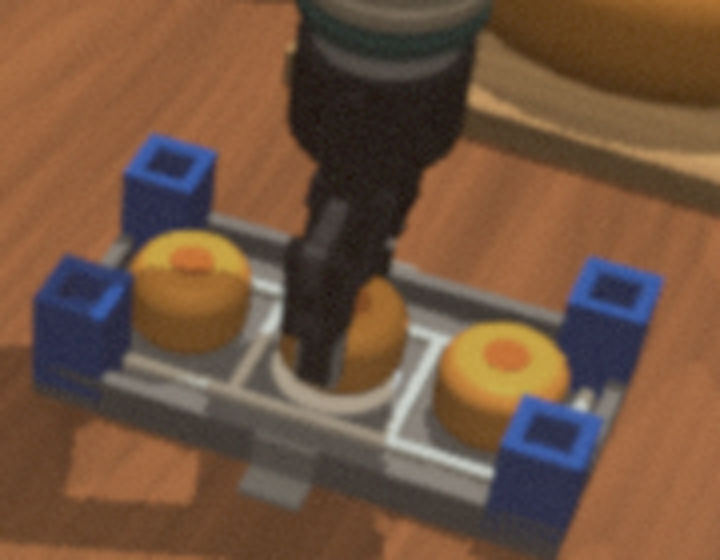

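The wheel is over the white disc, about 5 mm up. Lowering in small steps until the weight comes off.

Call:
carry_out --pt "0.0025 0 0 0 0 0" --pt "0.002 0 0 0 0 0" --pt "0 0 0 0 0 0"

```text
time_s: 12.68
tcp_pos: [0.5567, 0.2544, -0.0042]
eef_rot: [-2.673, 1.568, 0.527]
contact_force: [0.2, -1.0, -0.9]
finger_gap: 0.0583
```

Call:
carry_out --pt "0.001 0 0 0 0 0" --pt "0 0 0 0 0 0"

```text
time_s: 12.92
tcp_pos: [0.5568, 0.2544, -0.0051]
eef_rot: [-2.69, 1.567, 0.51]
contact_force: [0.8, 0.8, -0.4]
finger_gap: 0.058
```

Call:
carry_out --pt "0.001 0 0 0 0 0" --pt "0 0 0 0 0 0"

```text
time_s: 13.18
tcp_pos: [0.557, 0.2545, -0.0058]
eef_rot: [-2.71, 1.567, 0.491]
contact_force: [-0.1, -1.3, 0.1]
finger_gap: 0.058
```

Call:
carry_out --pt "0.001 0 0 0 0 0" --pt "0 0 0 0 0 0"

```text
time_s: 13.42
tcp_pos: [0.5572, 0.2546, -0.0058]
eef_rot: [-2.746, 1.566, 0.455]
contact_force: [-0.1, 0.3, -1.7]
finger_gap: 0.0578
```

The TCP stopped at -0.0058 m and 0.0059 below was predicted, so the wheel is on the floor. Opening, then rising straight up.

Call:
carry_out --pt "0 0 0 0 0 0" --pt "0 0 0 0 0 0" --pt "0 0 0 0 0 0" --pt "0 0 0 0 0 0" --fingers 92

```text
time_s: 13.92
tcp_pos: [0.5573, 0.2547, -0.0059]
eef_rot: [-2.738, 1.566, 0.463]
contact_force: [-0.3, -0.1, -0.6]
finger_gap: 0.0785
```

Run:
```python
from h import *
plan([.5571,.2546,.15],.06,1)
```

```text
t 13.93 d [-0.1559 -0.0002 -0.0005] w [-0.001  -0.0045  0.0019] |d| 0.156 gap 0.0785 F [-0.3 -0.1 -0.6]
```

Call:
carry_out --pt "-0.01 0 0 0 -0.004 0" --pt "-0.025 0 0 0 0 0" --pt "-0.04 0 0 0 0 0" --pt "-0.04 0 0 0 0 0" --pt "-0.05 0 0 0 0 0" --pt "-0.03 0 0 0 0 0" --pt "0 0 0 0 0 0"

```text
time_s: 14.8
tcp_pos: [0.5573, 0.2542, 0.1997]
eef_rot: [-2.286, 1.567, 0.914]
contact_force: [-0.1, 0.3, -0.5]
finger_gap: 0.0786
```

Run:
```python
from h import *
plan([.5546,-.2605,.2],.07,1); print(env.state()['q'].round(2))
grab('wrist','pics/w8.png')
```

```text
t 14.8 d [-0.0019  0.5136  0.033 ] w [-0.011  -0.0026  0.0029] |d| 0.5147 gap 0.0786 F [-0.1  0.3 -0.5]
[0.37 0.3  1.14 0.   1.7  1.88]
```

View pics/w8.png

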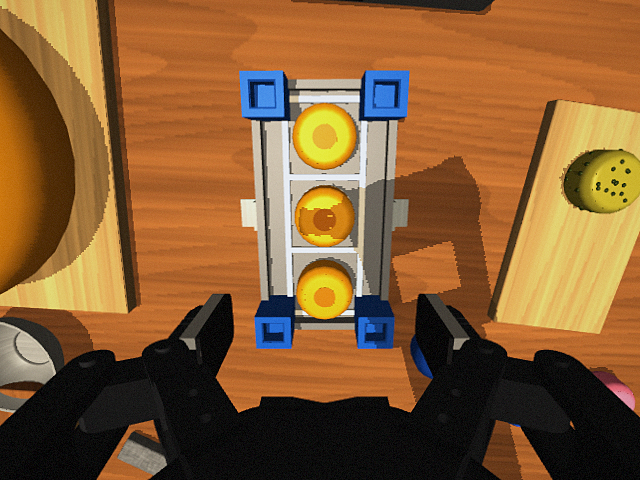

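The yellow wheel stands in the middle pocket at (324,217) between its mates, as wanted. This view also shows all four sockets, so I'll measure the base from it.

Run:
```python
from h import *
crop('pics/w8.png',230,60,420,360,1,'pics/_t.png')
a=cv2.imread('pics/w8.png')
t1=cv2.resize(a[60:125,235:415],None,fx=4.4,fy=4.4,interpolation=cv2.INTER_CUBIC)
t2=cv2.resize(a[290:355,235:415],None,fx=4.4,fy=4.4,interpolation=cv2.INTER_CUBIC)
cv2.imwrite('pics/c13.png',np.vstack([t1,t2]))
print(t1.shape)
```

```text
(286, 792, 3)
```

View pics/c13.png

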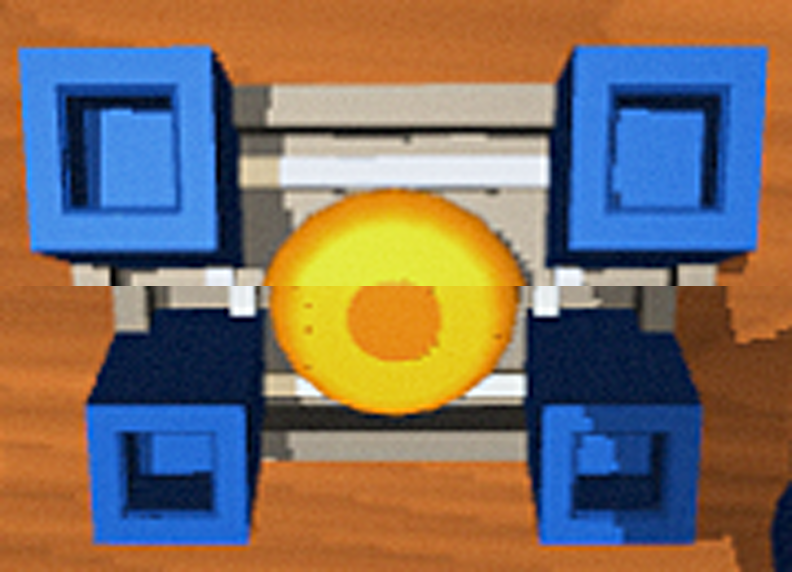

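```bash
cat > base.py <<'E'
from h import *
im=load('pics/w8.png')
Q={(1,1):[(18,48),(213,47),(218,250),(34,250)],(1,-1):[(575,47),(768,48),(755,250),(567,250)],(-1,1):[(87,404),(250,404),(250,543),(95,543)],(-1,-1):[(540,404),(702,404),(693,543),(545,543)]}
L=[];W=[]
for k,q in Q.items():
    for (cx,cy),(u,v) in zip([(1,1),(1,-1),(-1,-1),(-1,1)],q):
        vv=60 if v<286 else 290-65
        p=atz(im,235+(u+.5)/4.4-.5,vv+(v+.5)/4.4-.5,.06)
        L.append([k[0]*.112+cx*.018,k[1]*.052+cy*.018]);W.append(p[:2])
L=np.array(L);W=np.array(W)
A,_=cv2.estimateAffinePartial2D(L,W,ransacReprojThreshold=1)
s=np.hypot(A[0,0],A[1,0]);print('wrist: yaw',np.arctan2(A[1,0],A[0,0]),'scale',s,'c',A[:,2]); print((W-(L@A[:,:2].T+A[:,2])).round(4).tolist())
E
python3 base.py
python3 - <<'E'
from h import *
im=load('pics/w8.png')
for p in [(324.5,135.5),(324,218),(324,296)]: print(atz(im,*p,.048))
E
```

```text
wrist: yaw 0.06112031988323493 scale 0.9980757633004643 c [0.5551156  0.25394894]
[[0.0002, 0.0003], [0.0002, -0.0003], [0.0001, -0.0001], [0.0003, -0.0004], [-0.0, 0.0], [-0.0001, -0.0001], [0.0, 0.0002], [-0.0, 0.0005], [-0.0001, -0.0001], [0.0, -0.0011], [-0.0001, -0.0001], [-0.0002, 0.0002], [-0.0001, 0.0011], [-0.0001, 0.0004], [-0.0001, 0.0004], [0.0, -0.001]]
[0.63367324 0.25843038 0.048     ]
[0.5586314  0.25441175 0.048     ]
[0.47801845 0.24961422 0.048     ]
```

Call:
carry_out --pt "0 0.03 0.002 -0.006 -0.002 0.003" --pt "0 0.05 0.003 0 0 0" --pt "0 0.05 0.003 0 0 0" --pt "0 0.05 0.003 0 0 0" --pt "0 0.05 0.003 0 0 0" --pt "0 0.05 0.003 0 0 0" --pt "0 0.05 0.003 0 0 0" --pt "0 0.05 0.003 0 0 0" --pt "0 0.05 0.003 0 0 0" --pt "0 0.04 0.003 0 0 0" --pt "0 0.02 0.002 0 0 0" --pt "0 0 0 0 0 0" --fingers 100

```text
time_s: 16.35
tcp_pos: [0.549, -0.2499, 0.1737]
eef_rot: [-0.202, 1.533, 3.007]
contact_force: [-0.4, 0.6, -0.2]
finger_gap: 0.0853
```

Run:
```python
from h import *
plan([.5546,-.2605,.2],.07,1)
```

```text
t 16.35 d [-0.0265  0.0107 -0.0039] w [-0.0021  0.0373  0.0077] |d| 0.0289 gap 0.0853 F [-0.4  0.6 -0.2]
```

Call:
carry_out --pt "-0.013 0.005 -0.002 0 0.019 0.004" --pt "-0.013 0.005 -0.002 0 0.018 0.004" --pt "0 0 0 0 0 0"

```text
time_s: 16.73
tcp_pos: [0.5558, -0.257, 0.2022]
eef_rot: [2.935, 1.567, -0.134]
contact_force: [0.4, 0.4, -0.1]
finger_gap: 0.0855
```

Run:
```python
from h import *
plan([.5546,-.2605,.2],.07,1)
im=grab('wrist','pics/w9.png'); print(proj(im,[.5546,-.2603,.116]))
```

```text
t 16.73 d [0.0022 0.0034 0.0014] w [ 0.002  -0.0036 -0.0007] |d| 0.0043 gap 0.0855 F [ 0.4  0.4 -0.1]
[[327.69784009 239.06969996]]
```

View pics/w9.png

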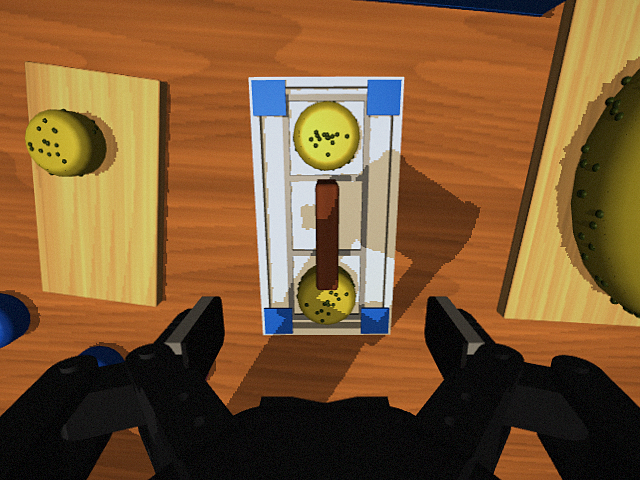

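Run:
```python
from h import *
crop('pics/w9.png',240,65,415,345,2.1,'pics/c14.png')
a=cv2.imread('pics/w9.png')
crop('pics/w9.png',290,170,370,300,4.6,'pics/c15.png')
```

```text
(no output)
```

View pics/c14.png

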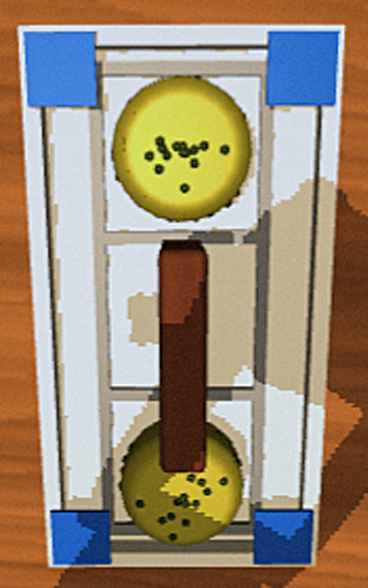

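View pics/c15.png

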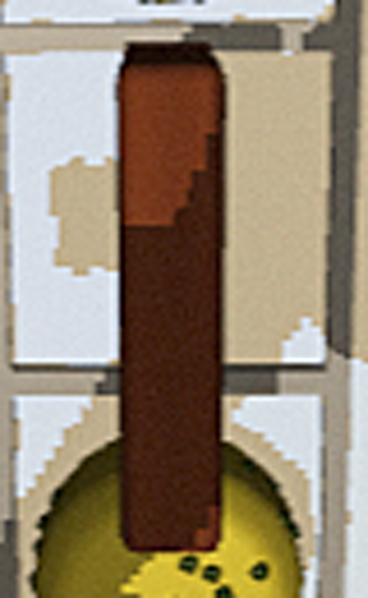

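```bash
cat > top.py <<'E'
from h import *
im=load('pics/w9.png')
g=lambda u,v,z:atz(im,290+(u+.5)/4.6-.5,170+(v+.5)/4.6-.5,z)
a=g(170.5,67,.116);b=g(170.5,550,.116);print('handle c',(a+b)/2,'len',np.linalg.norm(a-b),'yaw',np.arctan2(*(a-b)[[1,0]]),'w',np.linalg.norm(g(120,300,.116)-g(221,300,.116)))
Q={(1,1):[(25,30),(98,32),(97,105),(30,104)],(1,-1):[(267,31),(338,31),(334,107),(268,105)],(-1,1):[(50,511),(110,510),(110,562),(52,565)],(-1,-1):[(254,511),(313,512),(311,563),(253,563)]}
for z in (.036,.038,.04,.042,.044):
    L=[];W=[]
    for k,q in Q.items():
        p=np.mean([atz(im,240+(u+.5)/2.1-.5,65+(v+.5)/2.1-.5,z) for u,v in q],0)
        L.append([k[0]*.112,k[1]*.052]);W.append(p[:2])
    A,_=cv2.estimateAffinePartial2D(np.array(L),np.array(W),ransacReprojThreshold=.1)
    print(z,A[:,2],np.arctan2(A[1,0],A[0,0]),np.hypot(A[0,0],A[1,0]),(np.array(W)-np.array(L)@A[:,:2].T-A[:,2]).round(4).tolist())
for p in [(325.5,133),]: print(atz(im,*p,.062))
E
python3 top.py
```

```text
handle c [ 0.55465674 -0.25950713  0.116     ] len 0.08355809491444403 yaw 0.07460283905419404 w 0.01682579258455611
0.036 [ 0.55362092 -0.2598846 ] 0.0727119897044607 1.0056916737327088 [[0.0003, -0.0004], [-0.0001, 0.0005], [-0.0, -0.0], [-0.0002, -0.0001]]
0.038 [ 0.55403927 -0.25983969] 0.07271195977766758 0.9996560511359375 [[0.0003, -0.0004], [-0.0001, 0.0005], [-0.0, -0.0], [-0.0002, -0.0001]]
0.04 [ 0.5544576  -0.25979477] 0.07271197892152886 0.993620157761089 [[0.0003, -0.0004], [-0.0001, 0.0005], [-0.0, -0.0], [-0.0002, -0.0001]]
0.042 [ 0.55487596 -0.25974986] 0.07271192804605335 0.987584436683996 [[0.0003, -0.0004], [-0.0001, 0.0005], [-0.0, -0.0], [-0.0002, -0.0001]]
0.044 [ 0.55529431 -0.25970497] 0.07271195091507479 0.9815488434044194 [[0.0003, -0.0004], [-0.0001, 0.0005], [-0.0, -0.0], [-0.0002, -0.0001]]
[ 0.63407704 -0.25298276  0.062     ]
```

The wrist view puts the tier at (0.554, -0.2597) with yaw 0.073, from its blue corners; the handle top and the top camera agree within 1 mm. Centring over it and going down to the bar.

Run:
```python
from h import *
plan([.5543,-.2597,.06],.0727,1)
```

```text
t 16.77 d [0.1414 0.0029 0.0018] w [-0.0005 -0.0025 -0.0001] |d| 0.1415 gap 0.0857 F [-0.2  0.7 -0. ]
```

Call:
carry_out --pt "0.02 0.0026 0.0015 0 -0.003 0" --pt "0.03 0 0 0 0 0" --pt "0.03 0 0 0 0 0" --pt "0 0 0 0 0 0"

```text
time_s: 17.27
tcp_pos: [0.5526, -0.2579, 0.1137]
eef_rot: [-0.475, 1.565, 2.74]
contact_force: [-0.3, 0.8, -0.9]
finger_gap: 0.0857
```

Run:
```python
from h import *
plan([.5543,-.2597,.06],.0727,1)
im=grab('wrist','pics/w10.png');im=grab('scene','pics/s10.png');crop('pics/s10.png',130,250,370,450,3,'pics/c16.png')
```

```text
t 17.27 d [ 0.0537  0.0021 -0.0019] w [0.0008 0.0055 0.0028] |d| 0.0538 gap 0.0857 F [-0.3  0.8 -0.9]
```

View pics/w10.png

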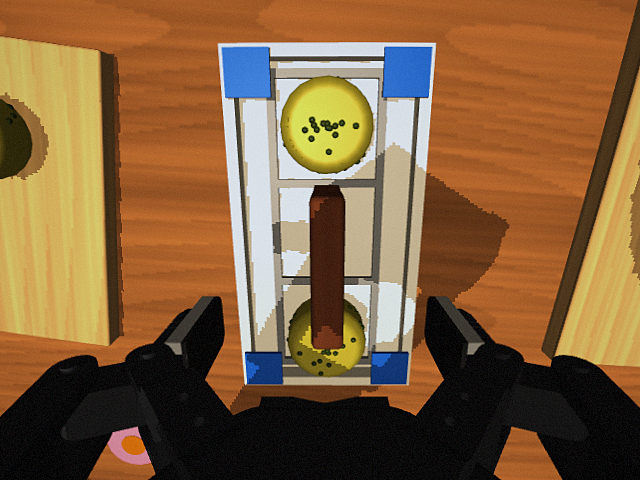

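View pics/c16.png

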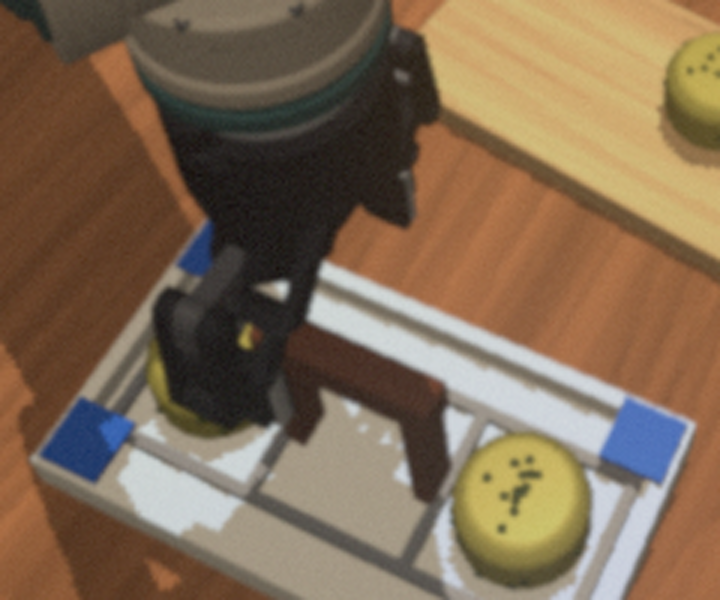

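The bar runs at (325,190)–(328,348), centred between the jaws with no contact. Continuing to bar height.

Call:
carry_out --pt "0.015 0.002 -0.002 0.001 0.005 0.003" --pt "0.02 0 0 0 0 0" --pt "0 0 0 0 0 0"

```text
time_s: 17.75
tcp_pos: [0.5582, -0.2618, 0.0839]
eef_rot: [2.528, 1.559, -0.541]
contact_force: [0.3, -0.2, 0.6]
finger_gap: 0.0853
```

Run:
```python
from h import *
plan([.5543,-.2597,.06],.0727,1)
```

```text
t 17.75 d [ 0.0239 -0.0026  0.004 ] w [-0.0003 -0.01   -0.007 ] |d| 0.0244 gap 0.0853 F [ 0.3 -0.2  0.6]
```

Call:
carry_out --pt "0.01 -0.0013 0.002 0 -0.006 -0.004" --pt "0.01 0 0 0 0 0" --pt "0 0 0 0 0 0"

```text
time_s: 18.12
tcp_pos: [0.557, -0.2611, 0.0643]
eef_rot: [2.52, 1.564, -0.549]
contact_force: [-0.5, 0.2, -0.6]
finger_gap: 0.0858
```

Run:
```python
from h import *
plan([.5543,-.2597,.06],.0727,1)
```

```text
t 18.12 d [ 0.0043 -0.0016  0.0026] w [-0.0003 -0.0059 -0.0042] |d| 0.0053 gap 0.0858 F [-0.5  0.2 -0.6]
```

Call:
carry_out --pt "0.004 -0.0014 0.0024 0 -0.005 -0.004" --pt "0 0 0 0 0 0"

```text
time_s: 18.38
tcp_pos: [0.5546, -0.26, 0.0605]
eef_rot: [2.855, 1.57, -0.214]
contact_force: [-0.1, -0.9, 0.6]
finger_gap: 0.0854
```

Run:
```python
from h import *
plan([.5543,-.2597,.06],.0727,1)
im=grab('wrist','pics/w11.png');print(env.state()['tcp_pos'].round(4))
```

```text
t 18.38 d [ 0.0005 -0.0003  0.0002] w [-0.0003 -0.0012 -0.0004] |d| 0.0006 gap 0.0854 F [-0.1 -0.9  0.6]
[ 0.5548 -0.2601  0.0609]
```

View pics/w11.png

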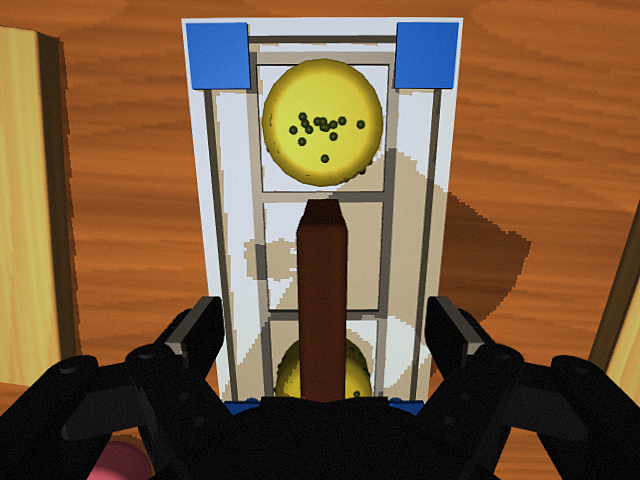

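The bar is centred between the jaws at column 323. Closing.

Call:
carry_out --pt "0 0 0 0 0 0" --pt "0 0 0 0 0 0" --pt "0 0 0 0 0 0" --pt "0 0 0 0 0 0" --pt "0 0 0 0 0 0" --pt "0 0 0 0 0 0" --pt "0 0 0 0 0 0" --pt "0 0 0 0 0 0" --pt "0 0 0 0 0 0" --fingers 0 --force 60

```text
time_s: 19.55
tcp_pos: [0.5553, -0.2602, 0.0617]
eef_rot: [2.717, 1.567, -0.353]
contact_force: [0.0, 1.4, 0.2]
finger_gap: 0.0173
```

Run:
```python
from h import *
plan([.5543,-.2597,.06],.0727,1)
im=grab('wrist','pics/w12.png');im=grab('scene','pics/s12.png');crop('pics/s12.png',130,250,370,450,3,'pics/c17.png')
```

```text
t 19.55 d [ 0.0017 -0.0005  0.0009] w [-0.0004 -0.0031 -0.0014] |d| 0.002 gap 0.0173 F [0.  1.4 0.2]
```

View pics/c17.png

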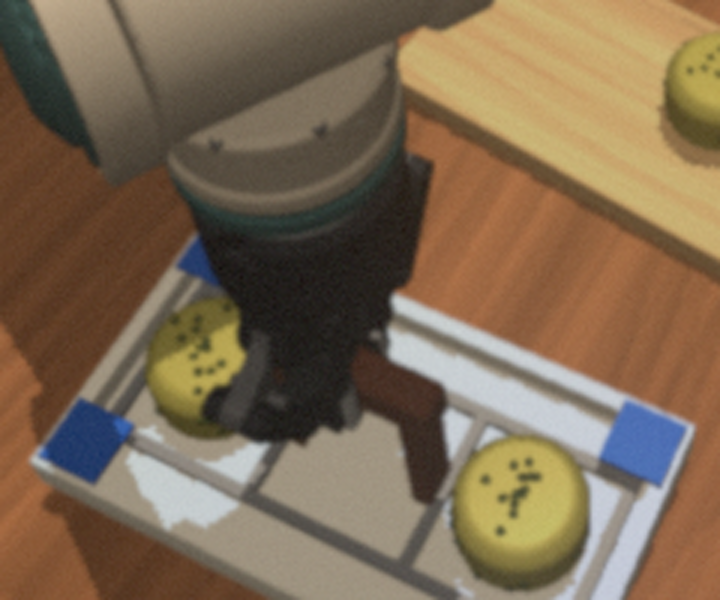

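View pics/w12.png

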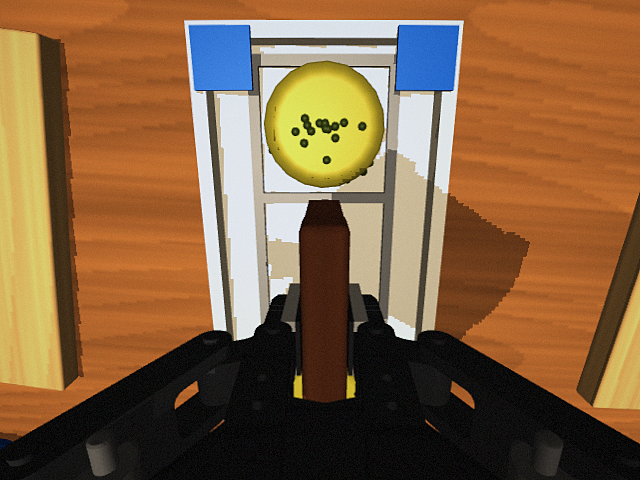

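The bar is held (gap 17.3 mm) and both herbed wheels are still in place. Lifting slowly.

Call:
carry_out --pt "-0.004 0 0 0 0 0" --pt "-0.008 0 0 0 0 0" --pt "-0.008 0 0 0 0 0" --pt "0 0 0 0 0 0"

```text
time_s: 20.15
tcp_pos: [0.5535, -0.2592, 0.0798]
eef_rot: [-0.782, 1.568, 2.432]
contact_force: [-0.1, -0.1, -5.4]
finger_gap: 0.0169
```

Run:
```python
from h import *
plan([.5543,-.2597,.18],.0727,1); st=env.state();print(st['ft_torque'])
im=grab('wrist','pics/w13.png');im=grab('scene','pics/s13.png')
# offsets in tool frame from w12
im=load('pics/w12.png'); T=np.array([.5553,-.2602]);
a=np.mean([atz(im,u,v,.038) for u,v in [(188,24),(250,24),(251,89),(194,90)]],0);b=np.mean([atz(im,u,v,.038) for u,v in [(398,24),(463,24),(457,91),(398,90)]],0)
e=a-b;e/=np.linalg.norm(e);ex=np.array([e[1],-e[0],0]);print(a,b,np.linalg.norm(a-b),'yaw',np.arctan2(ex[1],ex[0]),'c',(a+b)/2-.112*ex)
```

```text
t 20.15 d [-0.1002  0.0003 -0.0006] w [-0.0002  0.0022  0.0022] |d| 0.1002 gap 0.0169 F [-0.1 -0.1 -5.4]
[-0.03715922 -0.01794061  0.03441955]
[ 0.66236534 -0.20023523  0.038     ] [ 0.66984441 -0.3056455   0.038     ] 0.10567526396407491 yaw 0.07083327698935318 c [ 0.55438573 -0.26086706  0.038     ]
```

View pics/s13.png

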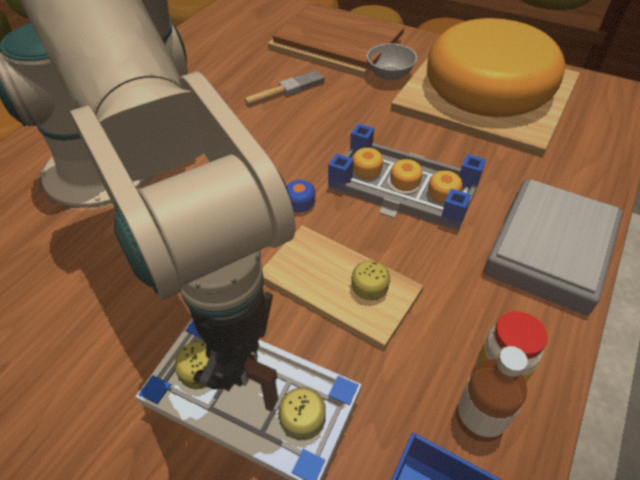

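View pics/w13.png

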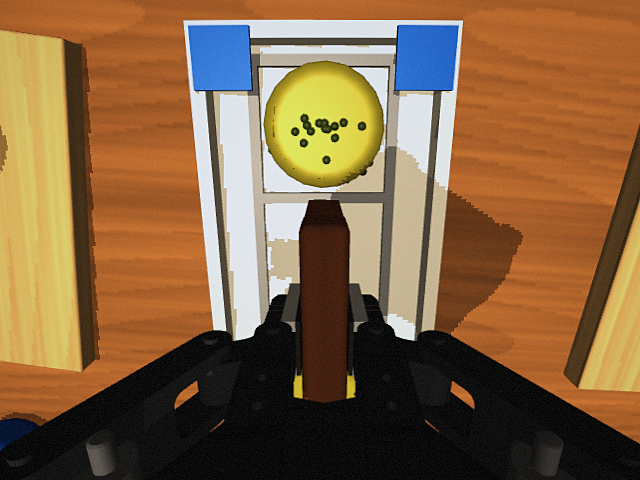

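The tier is off the bench and level, both herbed wheels sit still, and the load is about 5.4 N. Raising it further, then carrying it across in moderate steps.

Call:
carry_out --pt "-0.012 0 0 0 0.001 0.001" --pt "-0.018 0 0 0 0 0" --pt "-0.018 0 0 0 0 0" --pt "-0.018 0 0 0 0 0" --pt "-0.018 0 0 0 0 0" --pt "-0.01 0 0 0 0 0" --pt "0 0 0 0 0 0"

```text
time_s: 21.12
tcp_pos: [0.5538, -0.2594, 0.1816]
eef_rot: [-2.975, 1.57, 0.239]
contact_force: [0.2, -0.2, -7.1]
finger_gap: 0.0169
```

Run:
```python
from h import *
plan([.556,.254,.175],.061,1)
```

```text
t 21.12 d [ 0.0067 -0.5119 -0.0394] w [ 0.0115 -0.0005  0.0001] |d| 0.5135 gap 0.0169 F [ 0.2 -0.2 -7.1]
```

Call:
carry_out --pt "0 -0.01 -0.001 0.002 0 0" --pt "0 -0.02 -0.0016 0.001 0 0" --pt "0 -0.025 -0.002 0.001 0 0" --pt "0 -0.025 -0.002 0.001 0 0" --pt "0 -0.025 -0.002 0.001 0 0" --pt "0 -0.025 -0.002 0 0 0" --pt "0 -0.025 -0.002 0 0 0" --pt "0 -0.025 -0.002 0 0 0" --pt "0 -0.025 -0.002 0 0 0" --pt "0 -0.025 -0.002 0 0 0"

```text
time_s: 22.38
tcp_pos: [0.5514, -0.0092, 0.1749]
eef_rot: [-0.636, 1.556, 2.577]
contact_force: [0.1, 0.7, -5.7]
finger_gap: 0.0167
```

Run:
```python
from h import *
plan([.556,.254,.175],.061,1)
```

```text
t 22.38 d [ 0.0019 -0.2622 -0.0232] w [0.0098 0.0116 0.0085] |d| 0.2632 gap 0.0167 F [ 0.1  0.7 -5.7]
```

Call:
carry_out --pt "-0.002 -0.025 -0.0022 0.003 0.003 0.002" --pt "-0.001 -0.025 -0.0022 0.003 0.003 0.002" --pt "-0.001 -0.025 -0.0022 0.002 0.003 0.002" --pt "0 -0.025 -0.0022 0.002 0.002 0.001" --pt "0 -0.025 -0.0022 0 0.002 0" --pt "0 -0.025 -0.0022 0 0.002 0" --pt "0 -0.025 -0.0022 0 0.001 0" --pt "0 -0.025 -0.0022 0 0.001 0" --pt "0 -0.02 -0.002 0 0 0" --pt "0 -0.015 -0.001 0 0 0" --pt "0 -0.008 0 0 0 0" --pt "0 0 0 0 0 0"

```text
time_s: 23.88
tcp_pos: [0.5441, 0.2566, 0.1733]
eef_rot: [-0.381, 1.563, 2.833]
contact_force: [-0.4, 0.8, -5.9]
finger_gap: 0.017
```

Run:
```python
from h import *
plan([.556,.254,.175],.061,1)
```

```text
t 23.88 d [-0.0018  0.0034 -0.0117] w [0.0115 0.0074 0.0029] |d| 0.0123 gap 0.017 F [-0.4  0.8 -5.9]
```

Call:
carry_out --pt "-0.001 0.0017 -0.006 0.006 0.003 0.001" --pt "0 0.0017 -0.005 0.006 0.003 0.001" --pt "0 0 0 0 0 0"

```text
time_s: 24.25
tcp_pos: [0.5567, 0.2519, 0.1745]
eef_rot: [-0.053, 1.57, -3.137]
contact_force: [-0.7, 0.6, -6.6]
finger_gap: 0.0172
```

Run:
```python
from h import *
plan([.556,.254,.12],.061,1); print(env.state()['tcp_pos'])
im=grab('wrist','pics/w14.png');im=grab('scene','pics/s14.png');crop('pics/s14.png',300,60,520,230,3.5,'pics/c18.png')
```

```text
t 24.25 d [ 0.0545 -0.0021  0.0006] w [-0.0039  0.0006  0.    ] |d| 0.0545 gap 0.0172 F [-0.7  0.6 -6.6]
[0.55673326 0.25189738 0.1744503 ]
```

View pics/w14.png

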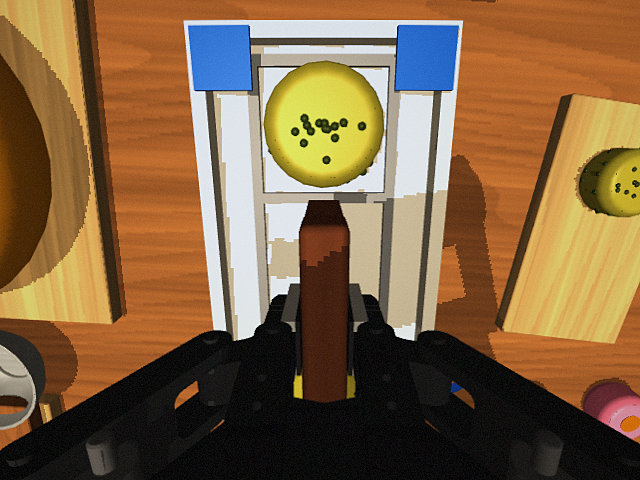

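View pics/c18.png

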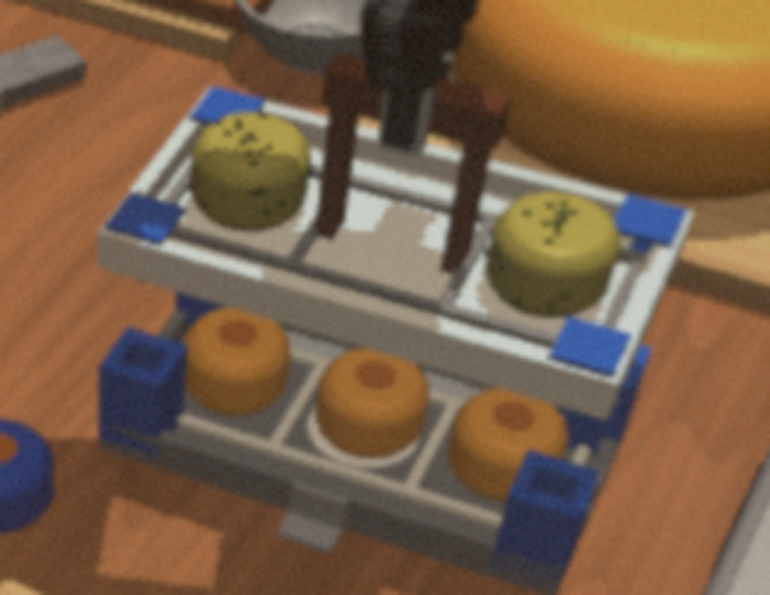

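The tier hangs level above the base, with its blue corners at the same pixels as right after the grasp (front ones near (219,57) and (429,57)), so nothing slipped. It should be seated at TCP z of about 0.108. Going down to just above the posts.

Call:
carry_out --pt "0.01 -0.002 0.0005 -0.003 0 0" --pt "0.012 0 0 0 0 0" --pt "0.01 0 0 0 0 0" --pt "0 0 0 0 0 0"

```text
time_s: 24.85
tcp_pos: [0.5548, 0.2541, 0.1388]
eef_rot: [0.137, 1.567, -2.944]
contact_force: [-0.8, 0.4, -6.7]
finger_gap: 0.0168
```

Run:
```python
from h import *
plan([.556,.254,.13],.061,1)
```

```text
t 24.85 d [ 0.0088  0.0002 -0.0012] w [ 0.0001  0.0033 -0.0005] |d| 0.0089 gap 0.0168 F [-0.8  0.4 -6.7]
```

Call:
carry_out --pt "0.004 0 -0.001 0 0.002 0" --pt "0.003 0 0 0 0 0" --pt "0 0 0 0 0 0"

```text
time_s: 25.22
tcp_pos: [0.5562, 0.2543, 0.1319]
eef_rot: [0.874, 1.571, -2.206]
contact_force: [-0.1, -0.1, -6.4]
finger_gap: 0.017
```

Run:
```python
from h import *
plan([.556,.254,.1077],.061,1)
im=grab('scene','pics/s15.png');crop('pics/s15.png',320,90,500,220,4.3,'pics/c19.png')
im=grab('top','pics/t15.png');crop('pics/t15.png',100,140,260,330,3.1,'pics/c20.png')
```

```text
t 25.23 d [0.0242 0.0003 0.0002] w [ 0.0001  0.0001 -0.0001] |d| 0.0242 gap 0.017 F [-0.1 -0.1 -6.4]
```

View pics/c19.png

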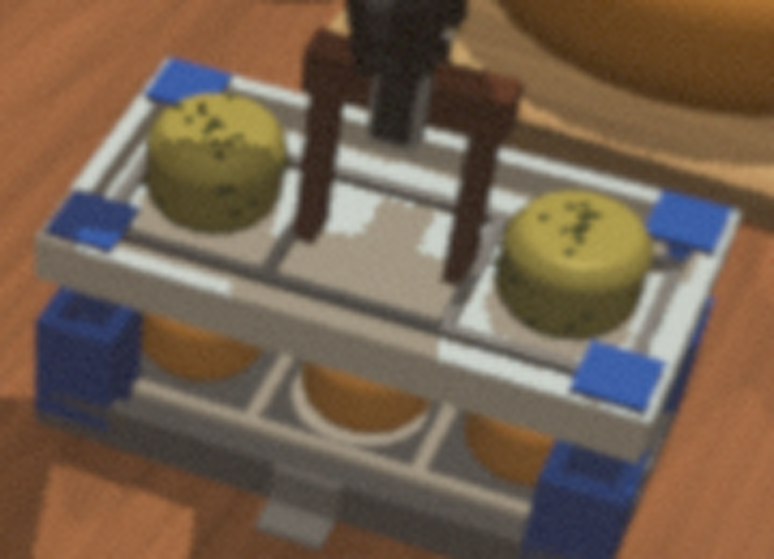

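View pics/c20.png

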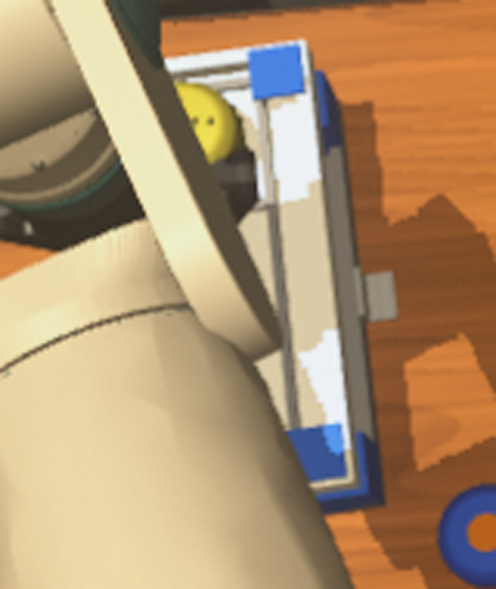

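Run:
```python
from h import *
im=load('pics/t15.png')
g=lambda u,v,z:atz(im,100+(u+.5)/3.1-.5,140+(v+.5)/3.1-.5,z)
zt=.108
q=np.mean([g(*p,zt) for p in [(248,48),(302,42),(306,95),(255,100)]],0)
print('top cam lug(+,-)',q,'socket .6714 .2067', 'pred-wrist',np.array([.5551,.2539])+R.from_euler('z',.061).as_matrix()[:2,:2]@[.112,-.052])
im=load('pics/s15.png')
g=lambda u,v,z:atz(im,320+(u+.5)/4.3-.5,90+(v+.5)/4.3-.5,z)
S={'-+':[(167,60),(231,75),(208,106),(147,90)],'--':[(78,190),(138,210),(114,250),(50,230)],'++':[(663,192),(731,210),(712,254),(649,236)],'+-':[(597,341),(664,361),(645,409),(571,388)]}
C={k:np.mean([g(*p,zt) for p in v],0) for k,v in S.items()}
im=load('pics/scene0.png')
g=lambda u,v,z:atz(im,320+(u+.5)/4-.5,110+(v+.5)/4-.5,z)
P={'-+':[(160,54),(217,70),(186,108),(124,93)],'--':[(70,176),(133,192),(98,228),(36,208)],'++':[(592,178),(662,192),(643,235),(570,215)],'+-':[(529,316),(602,337),(584,388),(504,364)]}
D={k:np.mean([g(*p,.06) for p in v],0) for k,v in P.items()}
for k in C: print(k,C[k].round(4),D[k].round(4),(C[k]-D[k]).round(4))
```

```text
top cam lug(+,-) [0.67118489 0.20702231 0.108     ] socket .6714 .2067 pred-wrist [0.67006172 0.20882448]
-+ [0.4376 0.3037 0.108 ] [0.4396 0.3021 0.06  ] [-0.002   0.0016  0.048 ]
-- [0.4465 0.1977 0.108 ] [0.4441 0.2007 0.06  ] [ 0.0024 -0.003   0.048 ]
++ [0.6638 0.3141 0.108 ] [0.6625 0.3173 0.06  ] [ 0.0013 -0.0032  0.048 ]
+- [0.6698 0.2111 0.108 ] [0.6703 0.211  0.06  ] [-0.0005  0.0001  0.048 ]
```

Lug and socket positions agree between the top camera (under 0.5 mm) and the scene camera (mean under 1.2 mm), inside the 3 mm play. Lowering in small steps, watching the force.

Call:
carry_out --pt "0.004 0 0 0 0 0" --pt "0.004 0 0 0 0 0" --pt "0 0 0 0 0 0"

```text
time_s: 25.7
tcp_pos: [0.5564, 0.2544, 0.124]
eef_rot: [-2.914, 1.57, 0.289]
contact_force: [-0.2, -0.2, -6.6]
finger_gap: 0.0168
```

Run:
```python
from h import *
plan([.556,.254,.1077],.061,1)
```

```text
t 25.7 d [0.0163 0.0004 0.0004] w [ 0.     -0.0008  0.0002] |d| 0.0163 gap 0.0168 F [-0.2 -0.2 -6.6]
```

Call:
carry_out --pt "0.003 0.0003 0.0004 0 0 0" --pt "0.003 0 0 0 0 0" --pt "0 0 0 0 0 0"

```text
time_s: 26.08
tcp_pos: [0.556, 0.254, 0.1175]
eef_rot: [-2.967, 1.57, 0.236]
contact_force: [-0.3, 0.3, -6.4]
finger_gap: 0.0174
```

Call:
carry_out --pt "0.003 0 0 0 0 0" --pt "0.003 0 0 0 0 0" --pt "0 0 0 0 0 0"

```text
time_s: 26.45
tcp_pos: [0.556, 0.2541, 0.1111]
eef_rot: [-2.93, 1.57, 0.273]
contact_force: [-0.2, 0.3, -6.0]
finger_gap: 0.0172
```

Run:
```python
from h import *
plan([.556,.254,.1077],.061,1)
```

```text
t 26.45 d [ 0.0034  0.0001 -0.    ] w [ 0.0001 -0.0008  0.0002] |d| 0.0034 gap 0.0172 F [-0.2  0.3 -6. ]
```

The lugs are about 10 mm inside the sockets with the weight still fully on the arm. The last millimetres follow.

Call:
carry_out --pt "0.0015 0 0 0 0 0" --pt "0.0012 0 0 0 0 0" --pt "0 0 0 0 0 0"

```text
time_s: 26.82
tcp_pos: [0.5561, 0.2541, 0.1084]
eef_rot: [-2.937, 1.57, 0.266]
contact_force: [-0.1, -0.5, -7.4]
finger_gap: 0.0174
```

Call:
carry_out --pt "0.001 0 0 0 0 0" --pt "0 0 0 0 0 0"

```text
time_s: 27.08
tcp_pos: [0.5563, 0.2543, 0.1082]
eef_rot: [-2.861, 1.568, 0.342]
contact_force: [0.7, 0.2, -6.4]
finger_gap: 0.0171
```

Call:
carry_out --pt "0.001 0 0 0 0 0" --pt "0 0 0 0 0 0"

```text
time_s: 27.32
tcp_pos: [0.5564, 0.2545, 0.1081]
eef_rot: [-2.865, 1.568, 0.338]
contact_force: [-0.5, -1.0, -5.5]
finger_gap: 0.0174
```

Call:
carry_out --pt "0.0025 0 0 0 0 0" --pt "0 0 0 0 0 0"

```text
time_s: 27.58
tcp_pos: [0.5566, 0.2546, 0.1082]
eef_rot: [-2.9, 1.566, 0.303]
contact_force: [0.5, -1.2, -5.7]
finger_gap: 0.0173
```

Call:
carry_out --pt "0.003 0 0 0 0 0" --pt "0 0 0 0 0 0"

```text
time_s: 27.82
tcp_pos: [0.5568, 0.2549, 0.1081]
eef_rot: [-2.882, 1.564, 0.322]
contact_force: [-0.3, -0.3, -4.4]
finger_gap: 0.0173
```

Run:
```python
from h import *
plan([.556,.254,.1077],.061,1)
im=grab('scene','pics/s16.png');crop('pics/s16.png',320,90,500,220,4.3,'pics/c21.png')
```

```text
t 27.82 d [0.0004 0.0008 0.0008] w [ 0.0008 -0.0064  0.0017] |d| 0.0013 gap 0.0173 F [-0.3 -0.3 -4.4]
```

View pics/c21.png

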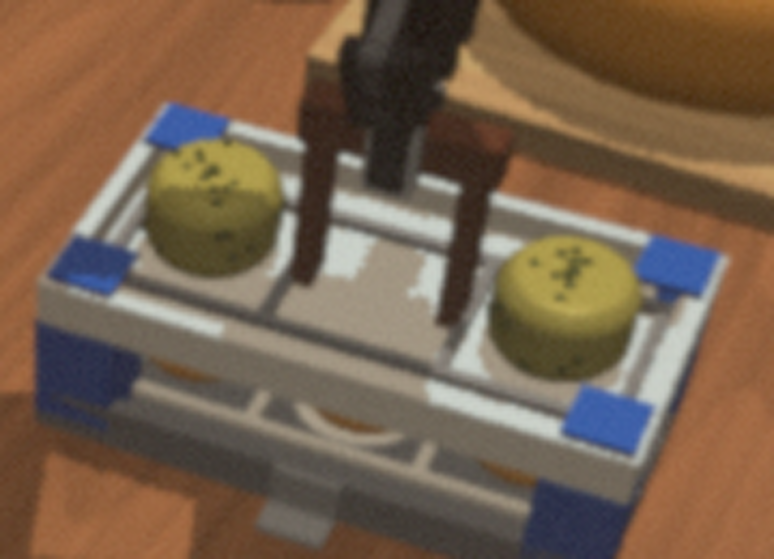

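The tier's underside is on the post tops (front post seam at about (90,335) in the crop) and pushing no longer lowers it: TCP z 0.1081 against 0.1077 expected. Letting go.

Call:
carry_out --pt "0 0 0 0 0 0" --pt "0 0 0 0 0 0" --pt "0 0 0 0 0 0" --pt "0 0 0 0 0 0" --pt "0 0 0 0 0 0" --pt "0 0 0 0 0 0" --fingers 100

```text
time_s: 28.62
tcp_pos: [0.5584, 0.2556, 0.109]
eef_rot: [-2.772, 1.559, 0.431]
contact_force: [0.2, 0.6, 0.1]
finger_gap: 0.0851
```

Run:
```python
from h import *
plan([.556,.254,.25],.061,1)
im=grab('wrist','pics/w17.png');im=grab('scene','pics/s17.png');crop('pics/s17.png',320,90,500,220,4.3,'pics/c22.png')
```

```text
t 28.62 d [-0.1411  0.0009  0.001 ] w [ 0.0006 -0.0108  0.0042] |d| 0.1411 gap 0.0851 F [0.2 0.6 0.1]
```

View pics/w17.png

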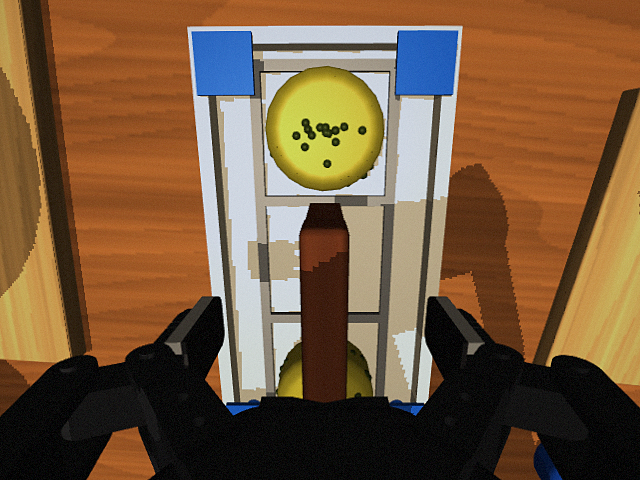

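View pics/c22.png

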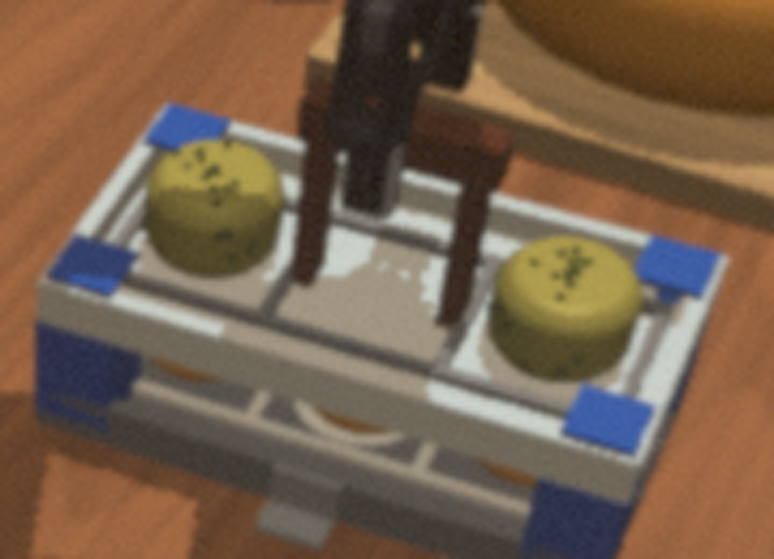

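The jaws are clear of the bar on both sides and the tier did not move on release. Rising straight up, then moving aside for the last look.

Call:
carry_out --pt "-0.01 0 0 0 -0.005 0.002" --pt "-0.02 0 0 0 -0.005 0.002" --pt "-0.03 0 0 0 0 0" --pt "-0.04 0 0 0 0 0" --pt "-0.04 0 0 0 0 0" --pt "0 0.04 0 0 0 0" --pt "0 0.05 0 0 0 0" --pt "0 0.05 0 0 0 0" --pt "0 0.05 0 0 0 0" --pt "0 0.04 0 0 0 0" --pt "0 0 0 0 0 0"

```text
time_s: 30.1
tcp_pos: [0.573, 0.0198, 0.2627]
eef_rot: [3.119, 1.563, 0.041]
contact_force: [-0.3, 0.2, 0.3]
finger_gap: 0.085
```

Run:
```python
from h import *
plan([.556,.254,.25],.061,1)
im=grab('top','pics/t18.png');im=grab('scene','pics/s18.png');crop('pics/s18.png',320,90,500,220,4.3,'pics/c23.png')
```

```text
t 30.1 d [ 0.0126 -0.2348  0.0022] w [ 0.0027 -0.0079 -0.0002] |d| 0.2352 gap 0.085 F [-0.3  0.2  0.3]
```

View pics/t18.png

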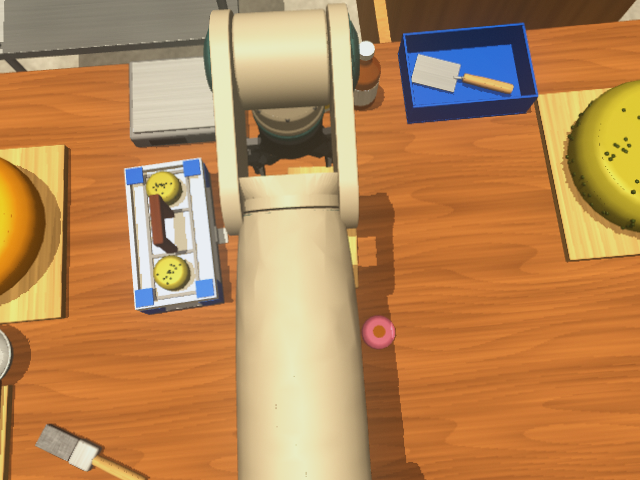

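View pics/c23.png

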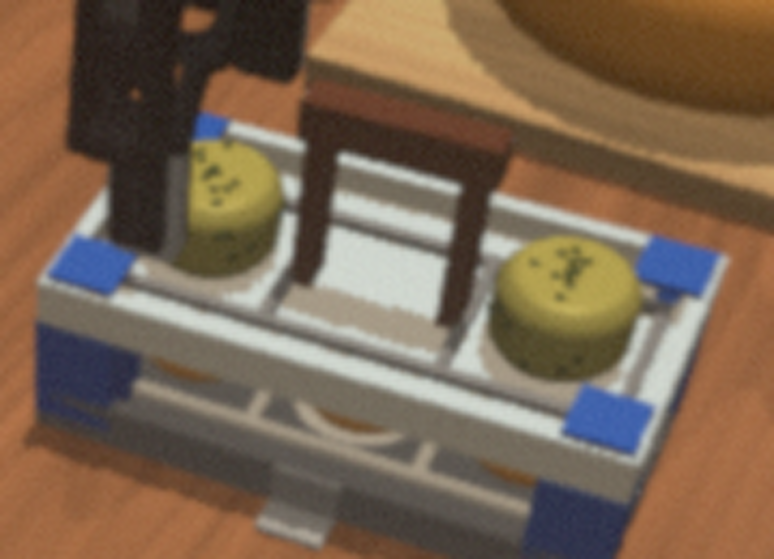

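View pics/s18.png

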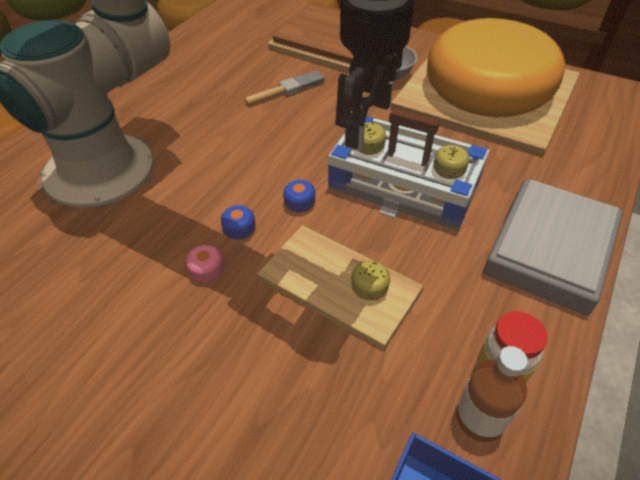

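The top view shows the tier on the base, blue corners at (134,176), (191,168), (145,297) and (206,289), with both herbed wheels in it. I'll check its height and position against the fully seated pose.

Run:
```python
from h import *
from scipy.optimize import least_squares
crop('pics/t18.png',120,150,230,320,3.5,'pics/c24.png')
im=load('pics/s18.png')
g=lambda u,v:(320+(u+.5)/4.3-.5,90+(v+.5)/4.3-.5)
S={(-1,-1):[(74,237),(136,256),(112,294),(50,276)],(1,1):[(652,233),(724,256),(706,297),(636,279)],(1,-1):[(585,386),(655,405),(634,455),(563,433)]}
b=np.array([.5555,.2535]);Rz=R.from_euler('z',.061).as_matrix()[:2,:2]
for k,q in S.items():
    m=np.mean([g(*p) for p in q],0)
    for z in (.080,.084,.088,.094): print(k,z,m.round(1),proj(im,[*(b+Rz@[.112*k[0],.052*k[1]]),z])[0].round(1))
```

```text
(-1, -1) 0.08 [341.2 151.4] [340.8 153.8]
(-1, -1) 0.084 [341.2 151.4] [340.8 152.1]
(-1, -1) 0.088 [341.2 151.4] [340.9 150.4]
(-1, -1) 0.094 [341.2 151.4] [341.  147.8]
(1, 1) 0.08 [477.6 151.5] [476.1 154.3]
(1, 1) 0.084 [477.6 151.5] [476.6 152.6]
(1, 1) 0.088 [477.6 151.5] [477.1 150.8]
(1, 1) 0.094 [477.6 151.5] [477.9 148.2]
(1, -1) 0.08 [461.3 187.2] [460.2 189.9]
(1, -1) 0.084 [461.3 187.2] [460.6 188.2]
(1, -1) 0.088 [461.3 187.2] [461.1 186.5]
(1, -1) 0.094 [461.3 187.2] [461.8 183.9]
```

View pics/c24.png

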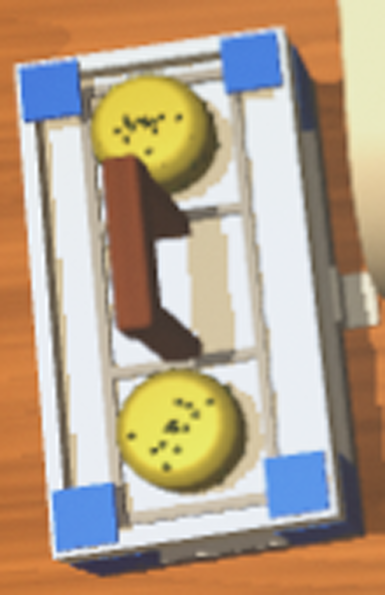

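All three visible corners agree with a level tier at the seated height: 0.084–0.087 m, with 0.084 expected. An unseated lug would stand about 14 mm high. Handing in.

Run:
```python
from h import *
print(env.hand_in());
```

```text
the job is handed in; nothing more can be done
None
```

I put the plain yellow wheel from the plank upright into the free (middle) pocket and let go. I then carried the loaded white tier over level, lowered it onto the base and released it once it was down. The job was handed in at about 30 s of the 72 s limit; no verdict came back.

**Last checks**
- **Seating:** while still gripped, the tier would go no lower, stopping at TCP z 0.1081 m against about 0.108 m predicted. After release, the three corners I measured in the scene camera came out level, within about 1–3 mm of seated height. I did not measure the fourth corner, which was hidden in that view, but the top view shows the tier sitting squarely.
- **Wheels:** both herbed wheels are still in the top tier and the plank's herbed wheel was not touched. The blue and pink look-alikes were left alone.
- **Base wheels:** I saw all three yellow wheels upright before the tier went on. The placed one stood about 3.5 mm off centre along x, still inside its pocket.

**Problems and disagreements**
- **First grip:** it caught the wheel's rounded shoulder (gap 54 mm), so I let go and regripped lower twice until the gap held at 58 mm.
- **Finger position:** the finger tips sat roughly 25–35 mm behind the reported TCP, which the interface text does not say. I set heights from contact and images instead.
- **Cameras:** they disagreed by 1–3 mm in y.
- **Force:** the arm still read about 4.4 N of downward load when I released the tier, but it did not visibly move.

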